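# Clamp an ejector rod to its length stop and lock the clamping spindle

### The job

Gently slide the ground rod along its V-blocks until its end is fully home against the end stop, then wind the small black knob clockwise until the brass nose nips the rod firmly, without crushing it and without turning the big lock nut under the knob. Then, leaving the knob as it is, turn the lock nut clockwise until it sits hand-tight on its brass washer. Let go, and leave the other things on the bench alone.

Things in the scene. Friction and masses are not known exactly. Their poses are not given: they have to be found in the camera images.
- fixture: green base plate 116x335x15 mm of the length-stop fixture, bolted down. Origin on the bench, straight under the vertical axis shared by spindle, knob and lock nut; its y axis runs along the rod, away from the end stop; z up. The base reaches from y -133 to +201 mm. A steel bridge 116 mm long (along x), 40 mm wide, 20 mm thick spans the rod at the origin; its top is about 90 mm above the bench
- rod_centre (a point): middle, on the axis, of a loose ground steel rod, 18 mm in diameter, 440 mm long, about 0.5 kg; it lies about 45 mm up in two fixed V-blocks, 56 mm wide and 28 mm long, centred at y -60 and +165 mm of the fixture. Its y axis runs along the rod, away from the end stop. From y +50 to +140 mm it is free all round (30 mm from its axis down to the base plate)
- rod_end (a point): centre of the rod's flat end that faces the end stop; the rod starts 12 to 30 mm short of the stop
- rod: the same rod; origin on its underside, half-way along
- stop_face (a point): centre of the end stop's face, at y -100 mm of the fixture; axes as the fixture's
- end_stop: steel end stop, 40x18x45 mm, on the base; fixed; origin on the bench under its face
- knob_centre (a point): middle of the small upper knob: black, six-sided, 32 mm across flats, 26 mm tall, red cap with a white line, turning about the vertical axis; its own +-x axis is square to two of the flats. Clockwise from above winds spindle and nose down 2.8 mm per radian, the knob sinking with them; it stays where left. At the start its underside is 8 to 12 mm above the lock nut's top
- clamp_knob (a joint): knob angle in rad, growing clockwise seen from above (winding down). It turns free at about 0.30 N m. Once the sprung nose bears on the rod, 0.1 rad adds about 8 N of nip, and 10 N of nip about 0.03 N m, felt most clearly at rest after easing 0.1 rad back. A firm nip is 25 to 100 N, best 60 (0.7 rad after first touch); over 140 N would mark the rod
- clamp_nose: domed brass nose, 19 mm in diameter, at the spindle's lower end under the bridge, turning with the knob. It starts 1 to 4 mm above the rod; the gap is not measured (V-blocks are shimmed, the noses are changed): the origin given here is not the tip but a point up on the axis, level with the knob's underside
- nut_centre (a point): middle of the big bright six-sided lock nut, 54 mm across flats, 18 mm tall, on the same axis and thread below the knob (only the 21 mm spindle neck between them); its +-x axis is square to two flats. Clockwise seen from above it sinks 2.8 mm per radian until it seats on the brass washer, 0.4 to 1.0 rad from where it starts (not measured)
- nut_mark (a point): red dot on the lock nut's upper face, 21.5 mm from the axis, along the nut's x axis
- lock_nut: the lock nut; origin at the centre of its underside. It turns free at about 0.20 N m; once it touches the washer, every further 0.1 rad adds about 13 N on the washer and 0.07 to 0.1 N m to the torque, felt most clearly at rest after easing 0.1 rad back. It is tight at 20 N or more, best 40 to 100 N (0.3 to 0.7 rad after first touch); over 250 N would strip the thread
- seat_washer: thin brass washer, 40 mm in diameter, lying on the bridge under the lock nut; fixed; origin under its centre
- torch: bystander: black torch standing on its tail, 34 mm across, 130 mm tall; origin under its centre
- grease_tin: bystander: open cream tin, 87 mm across, 62 mm tall; origin under its centre
- ink_tin: bystander: open red tin, 83 mm across, 55 mm tall; origin under its centre
- tape_measure: bystander: grey tape measure with a yellow disc, 64x80x30 mm; origin under its centre
- caliper: bystander: steel vernier caliper lying flat, 69x210x12 mm; origin under its centre
- screwdriver_1: bystander: red-handled screwdriver, 204 mm long, lying on the bench; origin under its centre

How it is judged:
By the outcome, as a careful person would: the job done as asked, in the order asked, and still so for the second after the job is handed in, with the robot touching nothing.
It also fails if it takes over 72 s, if anything falls off the work surface, if the arm or the gripper's body presses on something with over 40 N, if the wrist force passes 120 N, or if a joint passes its speed limit or range.

### The arm

A 6-joint arm with a two-finger parallel gripper is mounted at the origin on the work surface; the furniture and walls round the work are solid. World frame = base frame: x ahead of the robot, y to its left, z up, the work surface at z = 0. Lengths are in m, angles in degrees, forces in N, time in s.
With the tool pointing down it reaches from about 0.35 to 0.875 m from the base axis. Payload 4.2 kg.
Tool frame: the origin (TCP) lies midway between the tips of the shut fingers; the grasp point (between the pads) lies 19 mm behind it; z points along the fingers, y is the line along which they close (so a half turn about z gives the same grasp; the last joint's range is limited). The gripper opens to 87 mm and grips with 3 to 60 N. Pads are 19 mm wide; open, the fingers measure 117 mm over their backs; the gripper's body (75 mm by 190 mm) begins 51 mm behind the grasp point.
Start: joints at [-57.491, 22.042, 0.453, 0, -68.411, -14.817], TCP at [0.19, -0.595, 0.223] pointing down, gripper open.
Joint ranges: [-179.83, 179.83], [-69.29, 118.12], [-61.27, 80.66], [-181.25, 117.63], [-171.15, -9.14], [-177.46, 177.46]. Speed limits (degrees/s): [159.86, 159.86, 180, 180, 180, 180].

### API

Orientations are given as a 3x3 rotation matrix whose columns are the frame's x, y, z axes.
In Python, from station import sense, capture, camera_params, finish_job gives the robot as it stands.
- The arm moves only by the tool drive_tool, never from a script. Its argument "rows" is a list of rows, each an object of numbers: "tx", "ty", "tz": the shift along the tool's x, y, z in cm; "ax", "ay", "az": the turn, a rotation vector about the tool's x, y, z in rad; "claw": the finger opening in cm, from 0 to 8.7. In form: [{"tx": .., "ty": .., "tz": .., "ax": .., "ay": .., "az": .., "claw": ..}, ...]. A call has 1 to 10 rows; each row shifts and turns the commanded pose from where the row before left it, along the tool's axes as they then stand; what a row does not reach is not made up. A row lasts 1/12 s, in which the tool goes at most 41.7 mm and 7.16 degrees, less where a joint would pass 70% of its speed; a pose out of reach is approached as far as the arm can. A call with a gripper value outside its range is refused whole. The fingers move at their own pace and stop on an object; the grip force is fixed at half the most. Time passes only in rows, so rows that do not move let the fingers close. It gives the time, the measured TCP pose, the force, the opening and the grip force at its end, in the units of the state.
- sense(): the state, without advancing time (a new reading comes with each control period).
- capture(name): name is "side" or "top" or "wrist"; returns (picture, depth): 400x640x3 uint8, red, green, blue; 400x640 float32, m along the optical axis (not along the pixel's ray), 0 where there is no reading.
- camera_params(name): a dict with "intrinsics" (3x3 intrinsics, pixels), "k1" (the pictures are not rectified: a ray, as slopes to the right and down, at radius r is drawn at 1 + k1 r^2 times it, then the intrinsics apply), "R" (3x3) and "t" (3): a world point X has camera coordinates R X + t; the wrist camera has in their place "tool_from_camera" (4x4, takes a point from camera to tool coordinates, whose origin is the TCP and whose axes are the flange's). Camera axes: x right, y down, z forward; pixel columns grow to the right and rows downward; lengths in m; the calibration is good to about 2 mm. A picture is of the moment at which its call begins: read the wrist's pose just before it. camera_params takes no time and is no camera call.
- finish_job(): hands the job in; it is judged then, once.
The state is a dict: "time_s": time; "joints": joint angles; "joint_velocities": joint speeds; "effort": joint torques, N m; "tcp_pos": TCP position; "ee_rot": TCP orientation; "wrist_force": force on the tool from outside, world axes, zero at the start; "moment": the same for the moment, N m; "gripper_width": opening from 0.0 (shut) to 1.0 (fully open); "gripper_force": force on a finger pad.
Only numpy, scipy, OpenCV 4.12 (cv2) and the standard library are available. Lean on these libraries where they do the work, as an engineer would, in place of code of your own. Each camera call takes 0.05 s, during which the arm holds its last target. There are 200 camera calls.

## Working session

There is one attempt and no reset: what is moved stays moved. The work goes in short steps, Python scripts to look and compute and a tool call to move; the robot and the scene stay as the last step left them, time stands still between calls to the robot, and variables do not carry over. Pictures are saved under pics/ and viewed, at most 10 in all, crops included, and the job is handed in when it is done.

Besides the shell and the picture viewer there is one more tool, called as name(argument=value, ...) on one line, values as JSON. drive_tool: Moves the arm, as the interface text tells. Its arguments: {"type":"object","properties":{"rows":{"type":"array"}},"required":["rows"]}

```bash
mkdir -p pics; ls; cat > h.py <<'E'
import numpy as np, cv2
from station import sense, capture, camera_params, finish_job
def pts(name, d, pose=None):
    p=camera_params(name); K=np.array(p['intrinsics']); v,u=np.mgrid[0:400,0:640]
    x=cv2.undistortPoints(np.stack([u,v],-1).reshape(-1,1,2).astype(float),K,np.array([p['k1'],0,0,0.]),None).reshape(400,640,2) if False else None
    xd=(u-K[0,2])/K[0,0]; yd=(v-K[1,2])/K[1,1]; s=np.ones_like(xd)
    for _ in range(20): s=1+p['k1']*((xd/s)**2+(yd/s)**2)
    c=np.stack([xd/s*d,yd/s*d,d],-1)
    if name=='wrist':
        T=np.array(p['tool_from_camera']); c=c@T[:3,:3].T+T[:3,3]
        return c@np.array(pose['ee_rot']).T+np.array(pose['tcp_pos'])
    return (c-np.array(p['t']))@np.array(p['R'])
def snap(name):
    s=sense(); im,d=capture(name); return s,im,pts(name,d,s),d
E
python3 - <<'E'
from h import *
for n in ['top','side']:
    s,im,P,d=snap(n); cv2.imwrite(f'pics/{n}0.png',im[:,:,::-1]); np.savez(f'{n}0',im=im,P=P,d=d)
    p=camera_params(n); print(n,-np.array(p['R']).T@np.array(p['t']))
print(s)
print(camera_params('wrist'))
E
```

```text
pics
top [ 0.38511916 -0.01264223  1.84745249]
side [0.04885617 1.1699442  0.76260032]
{'time_s': 0.05, 'joints': array([-5.74918412e+01,  2.20892274e+01,  3.80352598e-01, -2.72367070e-02,
       -6.84119270e+01, -1.48173972e+01]), 'joint_velocities': array([ 0.04495339, -0.02301308,  0.10107721,  0.1073923 , -0.0129685 ,
       -0.16971192]), 'effort': array([ 3.62874471e-04, -3.92048407e+01,  1.88163525e+01,  4.23956439e+00,
        1.37370749e-02, -5.32426156e-05]), 'tcp_pos': array([ 0.18976077, -0.59486582,  0.22148422]), 'ee_rot': array([[-9.52763725e-01, -3.03711552e-01, -7.60301519e-04],
       [-3.03712483e-01,  9.52761600e-01,  2.01555333e-03],
       [ 1.12239261e-04,  2.15125916e-03, -9.99997680e-01]]), 'wrist_force': array([-0.44660516,  0.78935994,  0.03374088]), 'moment': array([-0.00459199,  0.01652471,  0.02463934]), 'gripper_force': 0.0, 'gripper_width': 0.9984867845472833}
{'intrinsics': array([[278.8011323 ,   0.        , 322.56023422],
       [  0.        , 278.8011323 , 195.85573185],
       [  0.        ,   0.        ,   1.        ]]), 'k1': -0.032390287670394105, 'tool_from_camera': array([[ 2.74011591e-04, -9.53024327e-01, -3.02893638e-01,
         8.35351733e-02],
       [ 9.99999423e-01, -5.33429697e-05,  1.07248400e-03,
        -2.18014108e-05],
       [-1.03826059e-03, -3.02893758e-01,  9.53023763e-01,
        -1.61585729e-01],
       [ 0.00000000e+00,  0.00000000e+00,  0.00000000e+00,
         1.00000000e+00]])}
```

View pics/top0.png

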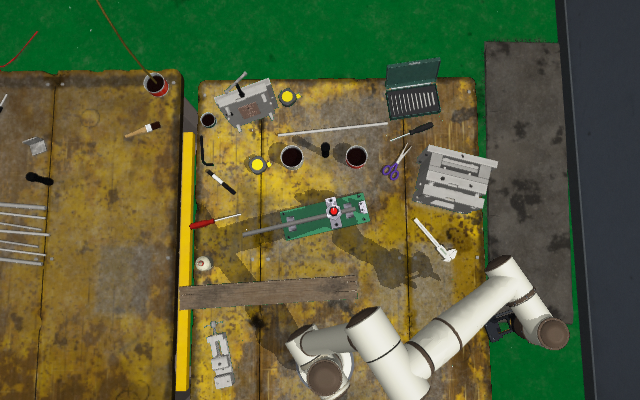

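View pics/side0.png

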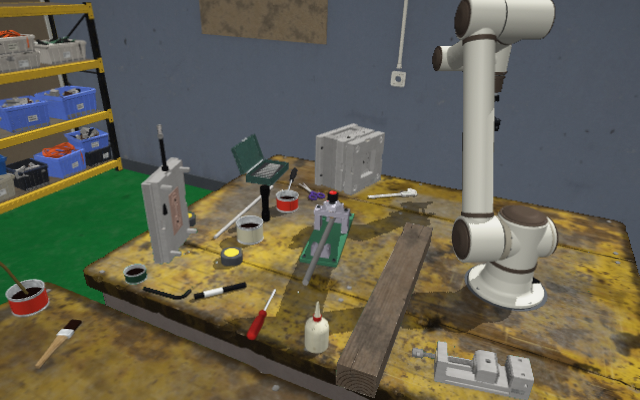

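The top view shows the knob (red) at about (333,211), the end stop near (363,204) and the rod's free end near (245,234). The fixture is clear of the tins and torch at row ~155.

```bash
python3 - <<'E'
from h import *
z=np.load('top0.npz'); im=z['im'].astype(int);P=z['P']
R,G,B=im[...,0],im[...,1],im[...,2]
for n,(u,v) in dict(knob=(333,211),stop=(363,204),rodend=(245,234),plank=(270,293),tin=(356,156),torch=(325,149),tin2=(291,157)).items(): print(n,P[v,u].round(4))
w=np.zeros(R.shape,bool); w[185:245,270:380]=1
g=w&(G>R+25)&(G>B)&(abs(P[...,2]-.015)<.008)
q=P[g][:,:2]; r=cv2.minAreaRect(q.astype(np.float32)*1000); print('plate',g.sum(),r, cv2.boxPoints(r))
k=w&(R>150)&(G<80)&(P[...,2]>.1); print('red',k.sum(),P[k].mean(0))
m=np.zeros(R.shape,bool); m[205:240,240:325]=1
k=m&(P[...,2]>.045)&(P[...,2]<.06); q=P[k]; print('rod',len(q),q.mean(0)); 
c=q[:,:2]-q[:,:2].mean(0); V=np.linalg.svd(c,full_matrices=False)[2][0]; print(V, np.degrees(np.arctan2(V[1],V[0])),(c@V).min(),(c@V).max())
E
```

```text
knob [ 0.5564 -0.0368  0.1559]
stop [ 0.5953 -0.1545  0.0279]
rodend [0.4828 0.2961 0.0506]
plank [0.2635 0.1979 0.0693]
tin [ 0.7843 -0.131   0.0279]
torch [ 0.7897 -0.0103  0.1295]
tin2 [0.7833 0.1232 0.0275]
plate 1471 ((551.4796142578125, -5.5797576904296875), (115.62227630615234, 333.9343566894531), 12.554956436157227) [[ 458.7562   144.82812]
 [ 531.3455  -181.12115]
 [ 644.203   -155.98764]
 [ 571.6137   169.96164]]
red 29 [ 0.55816456 -0.03884214  0.15041492]
rod 408 [0.51668085 0.147974   0.05230193]
[ 0.21869241 -0.97579385] -77.36775670210125 -0.1623324365246802 0.157756557011826
```

drive_tool(rows=[{"tx": -2.6,"ty": 2.1,"tz": -0.2},{"tx": -2.6,"ty": 2.1,"tz": -0.2},{"tx": -2.6,"ty": 2.1,"tz": -0.2},{"tx": -2.6,"ty": 2.1,"tz": -0.2},{"tx": -2.6,"ty": 2.1,"tz": -0.2},{"tx": -2.6,"ty": 2.1,"tz": -0.2},{"tx": -2.6,"ty": 2.1,"tz": -0.2},{"tx": -2.6,"ty": 2.1,"tz": -0.2},{"tx": -2.6,"ty": 2.1,"tz": -0.2},{"tx": -2.6,"ty": 2.1,"tz": -0.2}])

```text
invalid input at $.rows[0]: expected keys tx, ty, tz, ax, ay, az, claw
```

drive_tool(rows=[{"tx": -2.6,"ty": 2.1},{"tx": -2.6,"ty": 2.1},{"tx": -2.6,"ty": 2.1},{"tx": -2.6,"ty": 2.1},{"tx": -2.6,"ty": 2.1},{"tx": -2.6,"ty": 2.1},{"tx": -2.6,"ty": 2.1},{"tx": -2.6,"ty": 2.1},{"tx": -2.6,"ty": 2.1,"claw": 0.0},{"claw": 0.0}])

```text
invalid input at $.rows[0]: expected keys tx, ty, tz, ax, ay, az, claw
```

```bash
cat >> h.py <<'E'
Y=np.array([-.2174,.9761]); X=np.array([.9761,.2174]); O=np.array([.5586,-.0388])
def fix(p): return np.array([(p[:2]-O)@X,(p[:2]-O)@Y])
def yaw(s): r=np.array(s['ee_rot']); return np.degrees(np.arctan2(r[1,1],r[0,1]))%360
def move(s,target): return (np.array(s['ee_rot']).T@(np.array(target)-s['tcp_pos'])*100).round(2)
E
python3 - <<'E'
from h import *
s,im,P,d=snap('wrist'); cv2.imwrite('pics/w1.png',im[:,:,::-1]); np.savez('w1',im=im,P=P)
print(s['tcp_pos'],yaw(s),s['joints'],s['gripper_width'],s['wrist_force'])
E
```

```text
[ 0.18978294 -0.59493115  0.22157008] 107.68372843896199 [-5.74917412e+01  2.20865714e+01  3.87499207e-01 -2.37257037e-02
 -6.84103848e+01 -1.48157728e+01] 1.0038848623410124 [ 0.04695587 -0.19549443  0.1001012 ]
```

View pics/w1.png

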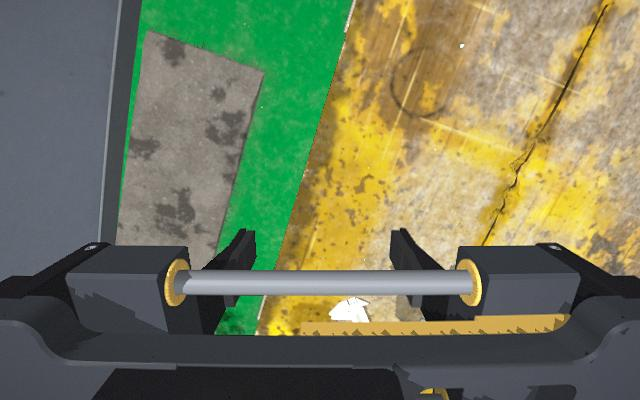

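The wrist view shows only the bare bench and open fingers, since the rows were refused (all keys are required).

drive_tool(rows=[{"tx": -2.6,"ty": 2.1,"tz": -0.2,"ax": 0,"ay": 0,"az": 0,"claw": 8.7},{"tx": -2.6,"ty": 2.1,"tz": -0.2,"ax": 0,"ay": 0,"az": 0,"claw": 8.7},{"tx": -2.6,"ty": 2.1,"tz": -0.2,"ax": 0,"ay": 0,"az": 0,"claw": 8.7},{"tx": -2.6,"ty": 2.1,"tz": -0.2,"ax": 0,"ay": 0,"az": 0,"claw": 8.7},{"tx": -2.6,"ty": 2.1,"tz": -0.2,"ax": 0,"ay": 0,"az": 0,"claw": 8.7},{"tx": -2.6,"ty": 2.1,"tz": -0.2,"ax": 0,"ay": 0,"az": 0,"claw": 8.7},{"tx": -2.6,"ty": 2.1,"tz": -0.2,"ax": 0,"ay": 0,"az": 0,"claw": 8.7},{"tx": -2.6,"ty": 2.1,"tz": -0.2,"ax": 0,"ay": 0,"az": 0,"claw": 8.7},{"tx": -2.6,"ty": 2.1,"tz": -0.2,"ax": 0,"ay": 0,"az": 0,"claw": 8.7},{"tx": -2.6,"ty": 2.1,"tz": -0.2,"ax": 0,"ay": 0,"az": 0,"claw": 8.7}])

```text
time_s: 0.98
tcp_pos: [0.3743, -0.3147, 0.2425]
ee_rot: [[-0.953, -0.304, -0.0], [-0.304, 0.953, 0.0], [0.0, 0.0, -1.0]]
wrist_force: [1.6, -0.9, 0.7]
gripper_width: 1.004
gripper_force: 0.0
```

drive_tool(rows=[{"tx": -2.6,"ty": 2.1,"tz": -0.2,"ax": 0,"ay": 0,"az": 0,"claw": 8.7},{"tx": -2.6,"ty": 2.1,"tz": -0.2,"ax": 0,"ay": 0,"az": 0,"claw": 8.7},{"tx": -2.6,"ty": 2.1,"tz": -0.2,"ax": 0,"ay": 0,"az": 0,"claw": 8.7},{"tx": -2.6,"ty": 2.1,"tz": -0.2,"ax": 0,"ay": 0,"az": 0,"claw": 8.7},{"tx": -2.6,"ty": 2.1,"tz": -0.2,"ax": 0,"ay": 0,"az": 0,"claw": 8.7},{"tx": -2.6,"ty": 2.1,"tz": 0,"ax": 0,"ay": 0,"az": 0,"claw": 8.7},{"tx": -2.6,"ty": 2.1,"tz": 0,"ax": 0,"ay": 0,"az": 0,"claw": 8.7},{"tx": -2.6,"ty": 2.1,"tz": 0,"ax": 0,"ay": 0,"az": 0,"claw": 8.7},{"tx": -2.6,"ty": 2.1,"tz": 0,"ax": 0,"ay": 0,"az": 0,"claw": 8.7},{"tx": 0,"ty": 0,"tz": 0,"ax": 0,"ay": 0,"az": 0,"claw": 8.7}])

```text
time_s: 1.82
tcp_pos: [0.542, -0.0613, 0.2517]
ee_rot: [[-0.951, -0.308, 0.001], [-0.308, 0.951, 0.0], [-0.001, 0.0, -1.0]]
wrist_force: [1.2, -0.5, -1.4]
gripper_width: 0.998
gripper_force: 0.0
```

```bash

python3 - <<'E'
from h import *
s,im,P,d=snap('wrist'); cv2.imwrite('pics/w1.png',im[:,:,::-1]); np.savez('w1',im=im,P=P)
print(s['tcp_pos'],yaw(s),s['joints'],s['gripper_width'],s['wrist_force'])
E
```

```text
[ 0.54195379 -0.06130823  0.25173793] 107.94742833851059 [ 1.05713058e+01  1.31046171e+01 -8.09543177e+00 -2.12578232e-02
 -6.87633870e+01 -8.26161889e+01] 0.9984931831377828 [ 1.1792882  -0.49329901 -1.43477845]
```

View pics/w1.png

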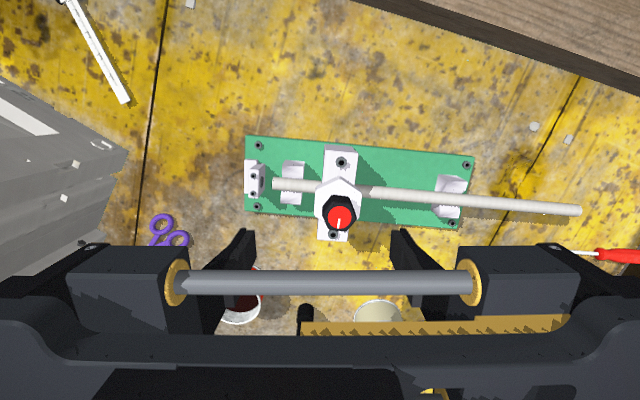

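The wrist view shows the fixture: knob cap at (340,213) with a white line, nut beneath it, rod end at (272,183) short of the stop face at about (262,180), rod far end at (580,211).

```bash

cat > hexa.py <<'E'
from h import *
def hexfit(q,af,c0):
    from scipy.optimize import minimize
    # smallest-violation hexagon of apothem af containing points & touching edges
    best=None
    for a in np.arange(0,60,1.):
        n=np.radians(a+60*np.arange(6)); N=np.stack([np.cos(n),np.sin(n)],1)
        f=lambda c:(lambda e: np.mean(np.clip(e-af/2,0,None)) )(np.max((q-c)@N.T,1))
        h=np.sort((q-c0)@N.T,0)
        ext=np.array([np.percentile((q-c0)@k,98) for k in N])
        w=(ext[:3]+ext[3:]); score=w.sum()
        if best is None or score<best[0]: best=(score,a,w,ext)
    return best
E
python3 - <<'E'
from hexa import *
z=np.load('w1.npz'); im=z['im'].astype(int);P=z['P']; R,G,B=im[...,0],im[...,1],im[...,2]
win=np.zeros(R.shape,bool); win[165:250,290:390]=1
D=np.hypot(*(P[...,:2]-O).transpose(2,0,1))
hh=np.histogram(P[win&(D<.045)][:,2],np.arange(.08,.17,.003)); print([(round(b,3),a) for a,b in zip(*hh)])
r=win&(R>150)&(G<70)&(P[...,2]>.12); print('cap',P[r].mean(0),r.sum())
for lo,hi,rr,af,n in [(.14,.165,.03,.032,'knob'),(.105,.118,.045,.054,'nut')]:
    m=win&(P[...,2]>lo)&(P[...,2]<hi)&(D<rr)
    q=P[m]; c=(q[:,:2].max(0)+q[:,:2].min(0))/2; rect=hexfit(q[:,:2],af,O); print(n,m.sum(),q.mean(0),c,rect)
wl=win&(R>150)&(G>130)&(B>130)&(P[...,2]>.14); print('white',P[wl].mean(0) if wl.any() else 0, wl.sum())
dot=win&(R>130)&(G<90)&(P[...,2]<.12)&(P[...,2]>.1); print('dot',dot.sum(),P[dot].mean(0) if dot.any() else 0)
m=(P[...,2]>.046)&(P[...,2]<.06); m[:150]=0;m[235:]=0;m[:,:262]=0
f=(P[...,:2]-O); fx=f@X; fy=f@Y; m&=abs(fx)<.006
print('rod y', fy[m].min(),fy[m].max(), 'z', np.percentile(P[m][:,2],[5,50,95]))
for a in [0,1]:
  k=m&((fy>.2) if a else (fy>.03)&(fy<.1)); print(fx[k].mean(),P[k][:,2].max())
m=(P[...,2]>.02)&(P[...,2]<.044)&(abs(fx)<.02)&(fy<-.08)&(fy>-.13); 
for lo in (.024,.03,.04): 
  k=(abs(fx)<.012)&(P[...,2]>lo)&(fy<-.07)&(fy>-.14);print('stop/rod',lo,np.sort(fy[k])[::max(1,k.sum()//10)].round(3))
E
```

```text
[(np.float64(0.08), np.int64(1)), (np.float64(0.083), np.int64(0)), (np.float64(0.086), np.int64(181)), (np.float64(0.089), np.int64(376)), (np.float64(0.092), np.int64(24)), (np.float64(0.095), np.int64(55)), (np.float64(0.098), np.int64(27)), (np.float64(0.101), np.int64(25)), (np.float64(0.104), np.int64(30)), (np.float64(0.107), np.int64(42)), (np.float64(0.11), np.int64(752)), (np.float64(0.113), np.int64(143)), (np.float64(0.116), np.int64(0)), (np.float64(0.119), np.int64(0)), (np.float64(0.122), np.int64(4)), (np.float64(0.125), np.int64(24)), (np.float64(0.128), np.int64(26)), (np.float64(0.131), np.int64(26)), (np.float64(0.134), np.int64(28)), (np.float64(0.137), np.int64(27)), (np.float64(0.14), np.int64(25)), (np.float64(0.143), np.int64(30)), (np.float64(0.146), np.int64(230)), (np.float64(0.149), np.int64(572)), (np.float64(0.152), np.int64(0)), (np.float64(0.155), np.int64(0)), (np.float64(0.158), np.int64(0)), (np.float64(0.161), np.int64(0)), (np.float64(0.164), np.int64(0)), (np.float64(0.167), np.int64(0))]
cap [ 0.55705184 -0.03847898  0.15179487] 399
knob 857 [ 
[... 310 characters left out ...]
816887] (np.float64(0.14898619363188043), np.float64(38.0), array([0.04502518, 0.05182724, 0.05213377]), array([0.01774966, 0.02637783, 0.02759526, 0.02727551, 0.02544941,
       0.02453851]))
white [ 0.53646765 -0.05172787  0.22343863] 43
dot 0 0
rod y -0.08431538955313302 0.35473638424963644 z [0.0510344  0.0529503  0.05445215]
-0.0005708447701159233 0.05553922025905633
-0.0005060031909801102 0.05597589740529371
stop/rod 0.024 [-0.129 -0.125 -0.113 -0.109 -0.106 -0.102 -0.101 -0.085 -0.08  -0.075
 -0.071]
stop/rod 0.03 [-0.115 -0.112 -0.109 -0.106 -0.103 -0.101 -0.099 -0.082 -0.077 -0.073
 -0.07 ]
stop/rod 0.04 [-0.115 -0.112 -0.109 -0.106 -0.103 -0.101 -0.099 -0.081 -0.077 -0.073
 -0.07 ]
```

drive_tool(rows=[{"tx": -0.6,"ty": 3.8,"tz": 0,"ax": 0,"ay": 0,"az": 0,"claw": 0},{"tx": -0.6,"ty": 3.8,"tz": 0,"ax": 0,"ay": 0,"az": 0,"claw": 0},{"tx": -0.6,"ty": 3.8,"tz": 0,"ax": 0,"ay": 0,"az": 0,"claw": 0},{"tx": -0.6,"ty": 3.8,"tz": 0,"ax": 0,"ay": 0,"az": 0,"claw": 0},{"tx": -0.6,"ty": 3.8,"tz": 0,"ax": 0,"ay": 0,"az": 0,"claw": 0},{"tx": -0.6,"ty": 3.8,"tz": 0,"ax": 0,"ay": 0,"az": 0,"claw": 0},{"tx": -0.6,"ty": 3.8,"tz": 0,"ax": 0,"ay": 0,"az": 0,"claw": 0},{"tx": -0.6,"ty": 3.8,"tz": 0,"ax": 0,"ay": 0,"az": 0,"claw": 0},{"tx": -0.6,"ty": 3.8,"tz": 0,"ax": 0,"ay": 0,"az": 0,"claw": 0},{"tx": -0.6,"ty": 3.8,"tz": 0,"ax": 0,"ay": 0,"az": 0,"claw": 0}])

```text
time_s: 2.7
tcp_pos: [0.4803, 0.3159, 0.2526]
ee_rot: [[-0.953, -0.303, -0.0], [-0.303, 0.953, -0.0], [0.0, -0.0, -1.0]]
wrist_force: [0.9, -0.1, -0.5]
gripper_width: 0.326
gripper_force: 0.0
```

drive_tool(rows=[{"tx": 0,"ty": 0,"tz": 0,"ax": 0,"ay": 0,"az": -0.12,"claw": 0},{"tx": 0,"ty": 0,"tz": 0,"ax": 0,"ay": 0,"az": -0.12,"claw": 0},{"tx": 0,"ty": 0,"tz": 0,"ax": 0,"ay": 0,"az": -0.12,"claw": 0},{"tx": 0,"ty": 0,"tz": 0,"ax": 0,"ay": 0,"az": -0.12,"claw": 0},{"tx": 0,"ty": 0,"tz": 0,"ax": 0,"ay": 0,"az": -0.12,"claw": 0},{"tx": 0,"ty": 0,"tz": 0,"ax": 0,"ay": 0,"az": -0.12,"claw": 0},{"tx": 0,"ty": 0,"tz": 0,"ax": 0,"ay": 0,"az": -0.12,"claw": 0},{"tx": 0,"ty": 0,"tz": 0,"ax": 0,"ay": 0,"az": -0.12,"claw": 0},{"tx": 0,"ty": 0,"tz": 0,"ax": 0,"ay": 0,"az": -0.12,"claw": 0},{"tx": 0,"ty": 0,"tz": 0,"ax": 0,"ay": 0,"az": -0.12,"claw": 0}])

```text
time_s: 3.53
tcp_pos: [0.481, 0.314, 0.2524]
ee_rot: [[-0.057, -0.998, -0.001], [-0.998, 0.057, -0.001], [0.001, 0.001, -1.0]]
wrist_force: [0.1, -0.1, -0.1]
gripper_width: 0.009
gripper_force: 0.0
```

drive_tool(rows=[{"tx": 0,"ty": 0,"tz": 0,"ax": 0,"ay": 0,"az": -0.12,"claw": 0},{"tx": 0,"ty": 0,"tz": 0,"ax": 0,"ay": 0,"az": -0.12,"claw": 0},{"tx": 0,"ty": 0,"tz": 0,"ax": 0,"ay": 0,"az": -0.04,"claw": 0},{"tx": 0,"ty": 0,"tz": 0,"ax": 0,"ay": 0,"az": 0,"claw": 0}])

```text
time_s: 3.87
tcp_pos: [0.481, 0.3141, 0.2524]
ee_rot: [[0.216, -0.976, -0.001], [-0.976, -0.216, -0.0], [0.0, 0.001, -1.0]]
wrist_force: [-0.5, -0.0, 0.5]
gripper_width: -0.001
gripper_force: 0.0
```

```bash

python3 - <<'E'
from h import *
s=sense(); print(s['tcp_pos'],yaw(s),fix(s['tcp_pos']),s['gripper_width'],s['wrist_force'])
t=O+.394*Y; print(move(s,[*t,.034]))
E
```

```text
[0.48098458 0.3140848  0.25239374] 192.4647131601374 [0.00095674 0.36132445] -0.00055682592629459 [-0.53855401 -0.04284056  0.47283687]
[-3.28  0.09 21.84]
```

drive_tool(rows=[{"tx": -3.3,"ty": 0.1,"tz": 0,"ax": 0,"ay": 0,"az": 0,"claw": 0},{"tx": 0,"ty": 0,"tz": 3.6,"ax": 0,"ay": 0,"az": 0,"claw": 0},{"tx": 0,"ty": 0,"tz": 3.6,"ax": 0,"ay": 0,"az": 0,"claw": 0},{"tx": 0,"ty": 0,"tz": 3.6,"ax": 0,"ay": 0,"az": 0,"claw": 0},{"tx": 0,"ty": 0,"tz": 3.6,"ax": 0,"ay": 0,"az": 0,"claw": 0},{"tx": 0,"ty": 0,"tz": 3.6,"ax": 0,"ay": 0,"az": 0,"claw": 0},{"tx": 0,"ty": 0,"tz": 3.6,"ax": 0,"ay": 0,"az": 0,"claw": 0},{"tx": 0,"ty": 0,"tz": 0,"ax": 0,"ay": 0,"az": 0,"claw": 0},{"tx": 0,"ty": 0,"tz": 0,"ax": 0,"ay": 0,"az": 0,"claw": 0}])

```text
time_s: 4.62
tcp_pos: [0.4724, 0.3457, 0.0353]
ee_rot: [[0.215, -0.977, -0.003], [-0.977, -0.215, -0.004], [0.003, 0.003, -1.0]]
wrist_force: [0.3, 0.5, 1.0]
gripper_width: 0.007
gripper_force: 0.0
```

drive_tool(rows=[{"tx": 0.5,"ty": 0,"tz": 0,"ax": 0,"ay": 0,"az": 0,"claw": 0},{"tx": 0.5,"ty": 0,"tz": 0,"ax": 0,"ay": 0,"az": 0,"claw": 0},{"tx": 0.5,"ty": 0,"tz": 0,"ax": 0,"ay": 0,"az": 0,"claw": 0},{"tx": 0.5,"ty": 0,"tz": 0,"ax": 0,"ay": 0,"az": 0,"claw": 0},{"tx": 0.3,"ty": 0,"tz": 0,"ax": 0,"ay": 0,"az": 0,"claw": 0},{"tx": 0,"ty": 0,"tz": 0,"ax": 0,"ay": 0,"az": 0,"claw": 0},{"tx": 0,"ty": 0,"tz": 0,"ax": 0,"ay": 0,"az": 0,"claw": 0}])

```text
time_s: 5.2
tcp_pos: [0.4781, 0.3245, 0.0371]
ee_rot: [[0.216, -0.976, 0.001], [-0.976, -0.216, 0.001], [-0.0, -0.001, -1.0]]
wrist_force: [-0.3, 0.2, 0.3]
gripper_width: 0.006
gripper_force: 0.0
```

drive_tool(rows=[{"tx": 0.2,"ty": 0,"tz": 0,"ax": 0,"ay": 0,"az": 0,"claw": 0},{"tx": 0.2,"ty": 0,"tz": 0,"ax": 0,"ay": 0,"az": 0,"claw": 0},{"tx": 0.2,"ty": 0,"tz": 0,"ax": 0,"ay": 0,"az": 0,"claw": 0},{"tx": 0.2,"ty": 0,"tz": 0,"ax": 0,"ay": 0,"az": 0,"claw": 0},{"tx": 0.1,"ty": 0,"tz": 0,"ax": 0,"ay": 0,"az": 0,"claw": 0}])

```text
time_s: 5.62
tcp_pos: [0.4798, 0.3173, 0.0366]
ee_rot: [[0.216, -0.976, 0.001], [-0.976, -0.216, 0.003], [-0.003, -0.001, -1.0]]
wrist_force: [-3.9, 4.3, -0.2]
gripper_width: 0.004
gripper_force: 2.8
```

drive_tool(rows=[{"tx": 0.15,"ty": 0,"tz": 0,"ax": 0,"ay": 0,"az": 0,"claw": 0},{"tx": 0.15,"ty": 0,"tz": 0,"ax": 0,"ay": 0,"az": 0,"claw": 0},{"tx": 0.15,"ty": 0,"tz": 0,"ax": 0,"ay": 0,"az": 0,"claw": 0},{"tx": 0.15,"ty": 0,"tz": 0,"ax": 0,"ay": 0,"az": 0,"claw": 0},{"tx": 0.15,"ty": 0,"tz": 0,"ax": 0,"ay": 0,"az": 0,"claw": 0},{"tx": 0.15,"ty": 0,"tz": 0,"ax": 0,"ay": 0,"az": 0,"claw": 0},{"tx": 0.15,"ty": 0,"tz": 0,"ax": 0,"ay": 0,"az": 0,"claw": 0},{"tx": 0.1,"ty": 0,"tz": 0,"ax": 0,"ay": 0,"az": 0,"claw": 0}])

```text
time_s: 6.28
tcp_pos: [0.4822, 0.3064, 0.0367]
ee_rot: [[0.216, -0.976, 0.001], [-0.976, -0.216, 0.003], [-0.003, -0.002, -1.0]]
wrist_force: [-3.4, 5.8, 0.5]
gripper_width: 0.007
gripper_force: 3.0
```

drive_tool(rows=[{"tx": 0.05,"ty": 0,"tz": 0,"ax": 0,"ay": 0,"az": 0,"claw": 0},{"tx": 0.05,"ty": 0,"tz": 0,"ax": 0,"ay": 0,"az": 0,"claw": 0}])

```text
time_s: 6.45
tcp_pos: [0.4824, 0.3055, 0.0367]
ee_rot: [[0.216, -0.976, 0.001], [-0.976, -0.216, 0.003], [-0.003, -0.002, -1.0]]
wrist_force: [-3.0, 4.9, -0.6]
gripper_width: 0.007
gripper_force: 3.0
```

drive_tool(rows=[{"tx": 0.05,"ty": 0,"tz": 0,"ax": 0,"ay": 0,"az": 0,"claw": 0},{"tx": 0.05,"ty": 0,"tz": 0,"ax": 0,"ay": 0,"az": 0,"claw": 0}])

```text
time_s: 6.62
tcp_pos: [0.4826, 0.3045, 0.0367]
ee_rot: [[0.216, -0.976, 0.001], [-0.976, -0.216, 0.003], [-0.003, -0.002, -1.0]]
wrist_force: [-3.2, 4.9, 0.4]
gripper_width: 0.01
gripper_force: 3.0
```

drive_tool(rows=[{"tx": 0.05,"ty": 0,"tz": 0,"ax": 0,"ay": 0,"az": 0,"claw": 0},{"tx": 0.05,"ty": 0,"tz": 0,"ax": 0,"ay": 0,"az": 0,"claw": 0},{"tx": 0.05,"ty": 0,"tz": 0,"ax": 0,"ay": 0,"az": 0,"claw": 0}])

```text
time_s: 6.87
tcp_pos: [0.4829, 0.3037, 0.0367]
ee_rot: [[0.216, -0.976, 0.001], [-0.976, -0.216, 0.004], [-0.004, -0.002, -1.0]]
wrist_force: [-4.7, 7.6, -0.3]
gripper_width: 0.004
gripper_force: 4.6
```

drive_tool(rows=[{"tx": 0.05,"ty": 0,"tz": 0,"ax": 0,"ay": 0,"az": 0,"claw": 0},{"tx": 0.05,"ty": 0,"tz": 0,"ax": 0,"ay": 0,"az": 0,"claw": 0}])

```text
time_s: 7.03
tcp_pos: [0.483, 0.3036, 0.0368]
ee_rot: [[0.216, -0.976, 0.002], [-0.976, -0.216, 0.006], [-0.005, -0.003, -1.0]]
wrist_force: [-7.3, 11.5, -0.6]
gripper_width: 0.001
gripper_force: 6.0
```

drive_tool(rows=[{"tx": 0.05,"ty": 0,"tz": 0,"ax": 0,"ay": 0,"az": 0,"claw": 0},{"tx": 0,"ty": 0,"tz": 0,"ax": 0,"ay": 0,"az": 0,"claw": 0},{"tx": -0.6,"ty": 0,"tz": 0,"ax": 0,"ay": 0,"az": 0,"claw": 0},{"tx": -2.4,"ty": 0,"tz": 0,"ax": 0,"ay": 0,"az": 0,"claw": 0},{"tx": 0,"ty": 0,"tz": -3.6,"ax": 0,"ay": 0,"az": 0,"claw": 0},{"tx": 0,"ty": 0,"tz": -3.6,"ax": 0,"ay": 0,"az": 0,"claw": 0},{"tx": 0,"ty": 0,"tz": -3.6,"ax": 0,"ay": 0,"az": 0,"claw": 0},{"tx": 0,"ty": 0,"tz": -3.6,"ax": 0,"ay": 0,"az": 0,"claw": 0},{"tx": 0,"ty": 0,"tz": -3.6,"ax": 0,"ay": 0,"az": 0,"claw": 0},{"tx": 0,"ty": 0,"tz": -3.6,"ax": 0,"ay": 0,"az": 0,"claw": 0}])

```text
time_s: 7.87
tcp_pos: [0.4766, 0.3284, 0.2544]
ee_rot: [[0.216, -0.976, -0.0], [-0.976, -0.216, -0.001], [0.001, 0.0, -1.0]]
wrist_force: [0.3, 0.8, -1.0]
gripper_width: 0.006
gripper_force: 0.0
```

drive_tool(rows=[{"tx": 3.8,"ty": 0,"tz": 0,"ax": 0,"ay": 0,"az": 0,"claw": 7},{"tx": 3.8,"ty": 0,"tz": 0,"ax": 0,"ay": 0,"az": 0,"claw": 7},{"tx": 3.8,"ty": 0,"tz": 0,"ax": 0,"ay": 0,"az": 0,"claw": 7},{"tx": 3.8,"ty": 0,"tz": 0,"ax": 0,"ay": 0,"az": 0,"claw": 7},{"tx": 3.8,"ty": 0,"tz": 0,"ax": 0,"ay": 0,"az": 0,"claw": 7},{"tx": 3.8,"ty": 0,"tz": 0,"ax": 0,"ay": 0,"az": 0,"claw": 7},{"tx": 3.8,"ty": 0,"tz": 0,"ax": 0,"ay": 0,"az": 0,"claw": 7},{"tx": 3.8,"ty": 0,"tz": 0,"ax": 0,"ay": 0,"az": 0,"claw": 7},{"tx": 3.8,"ty": 0,"tz": 0,"ax": 0,"ay": 0,"az": 0,"claw": 7},{"tx": 3.8,"ty": 0,"tz": 0,"ax": 0,"ay": 0,"az": 0,"claw": 7}])

```text
time_s: 8.7
tcp_pos: [0.5588, -0.0441, 0.2526]
ee_rot: [[0.216, -0.976, -0.0], [-0.976, -0.216, -0.0], [0.0, 0.001, -1.0]]
wrist_force: [1.6, 0.1, -0.2]
gripper_width: 0.678
gripper_force: 0.0
```

drive_tool(rows=[{"tx": 0,"ty": 0,"tz": 0,"ax": 0,"ay": 0,"az": -0.12,"claw": 7},{"tx": 0,"ty": 0,"tz": 0,"ax": 0,"ay": 0,"az": -0.12,"claw": 7},{"tx": 0,"ty": 0,"tz": 0,"ax": 0,"ay": 0,"az": -0.12,"claw": 7},{"tx": 0,"ty": 0,"tz": 0,"ax": 0,"ay": 0,"az": -0.12,"claw": 7},{"tx": 0,"ty": 0,"tz": 0,"ax": 0,"ay": 0,"az": -0.12,"claw": 7},{"tx": 0,"ty": 0,"tz": 0,"ax": 0,"ay": 0,"az": -0.12,"claw": 7},{"tx": 0,"ty": 0,"tz": 0,"ax": 0,"ay": 0,"az": -0.12,"claw": 7},{"tx": 0,"ty": 0,"tz": 0,"ax": 0,"ay": 0,"az": -0.12,"claw": 7},{"tx": 0,"ty": 0,"tz": 0,"ax": 0,"ay": 0,"az": -0.04,"claw": 7},{"tx": 0,"ty": 0,"tz": 0,"ax": 0,"ay": 0,"az": 0,"claw": 7}])

```text
time_s: 9.53
tcp_pos: [0.5588, -0.0422, 0.2523]
ee_rot: [[0.939, -0.345, -0.001], [-0.345, -0.939, -0.0], [-0.001, 0.001, -1.0]]
wrist_force: [0.3, -0.5, 0.4]
gripper_width: 0.803
gripper_force: 0.0
```

```bash

cat > look.py <<'E'
import sys
from hexa import *
n=sys.argv[1]
s,im,P,d=snap('wrist'); cv2.imwrite(f'pics/{n}.png',im[:,:,::-1]); np.savez(n,im=im,P=P)
print(s['tcp_pos'],yaw(s),s['joints'].round(1),s['gripper_width'],s['wrist_force'],s['moment'])
im=im.astype(int); R,G,B=im[...,0],im[...,1],im[...,2]; f=P[...,:2]-O; D=np.hypot(f[...,0],f[...,1])
r=(R>150)&(G<70)&(P[...,2]>.12)&(D<.03); print('cap',P[r].mean(0),r.sum())
for lo,hi,rr,nm in [(.135,.165,.03,'knob'),(.105,.118,.04,'nut')]:
    m=(P[...,2]>lo)&(P[...,2]<hi)&(D<rr); q=P[m]; print(nm,m.sum(),np.median(q[:,2]),hexfit(q[:,:2],0,O))
dot=(R>130)&(G<90)&(P[...,2]<.118)&(P[...,2]>.105)&(D<.03); print('dot',dot.sum(),P[dot].mean(0)-[*O,0] if dot.any() else 0)
fx=f@X; fy=f@Y; k=(abs(fx)<.004)&(P[...,2]>.03)&(P[...,2]<.062)
print('rod/stop',np.sort(fy[k&(fy<-.07)&(fy>-.13)]).round(4)[::6], fy[k].max())
print('above knob', move(s,[*O,.19]))
E
python3 look.py w2
```

```text
[ 0.55877443 -0.04224054  0.25231016] 249.8085842118308 [ 12.3  14.6  -6.    0.  -69.4  57.5] 0.8026150539184156 [ 0.27392419 -0.47806945  0.44749942] [-0.10344976  0.12994633 -0.00381819]
cap [ 0.55787452 -0.03800438  0.14988753] 419
knob 923 0.14940875064149944 (np.float64(0.09036775334751793), np.float64(7.0), array([0.03042627, 0.02951105, 0.03043043]), array([0.01626422, 0.01564242, 0.01479221, 0.01416204, 0.01386864,
       0.01563821]))
nut 986 0.1120593588815507 (np.float64(0.1497633869607698), np.float64(40.0), array([0.05226418, 0.05204862, 0.04545059]), array([0.02706052, 0.02632772, 0.01879706, 0.02520366, 0.0257209 ,
       0.02665352]))
dot 6 [ 0.02034585 -0.00527787  0.11330392]
rod/stop [-0.1149 -0.1133 -0.1121 -0.1111 -0.1098 -0.1087 -0.1078 -0.1065 -0.1054
 -0.1044 -0.1034 -0.1023 -0.1011 -0.1008 -0.0997 -0.0984 -0.0972 -0.0959
 -0.0945 -0.0936 -0.0922 -0.0911 -0.0898 -0.0883 -0.0871 -0.0861 -0.0849
 -0.0838 -0.0826 -0.0812 -0.0799 -0.0785 -0.0772 -0.0758 -0.0746 -0.0732
 -0.0719 -0.0707] 0.200458215051488
above knob [-0.13 -0.32  6.23]
```

View pics/w2.png

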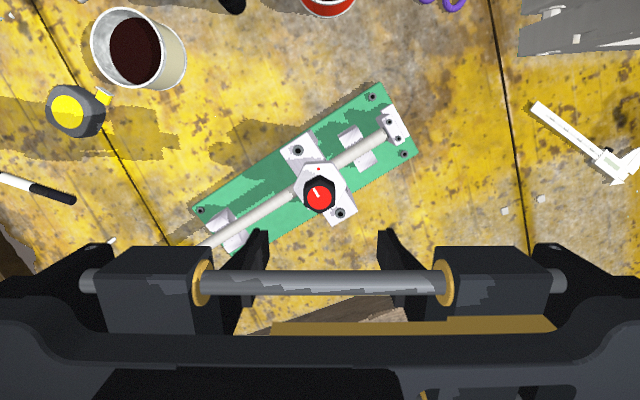

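The wrist view shows the rod end now meeting the stop at about (390,125), the knob at (319,196), and the nut's red dot at (319,170) on its exposed face.

drive_tool(rows=[{"tx": -0.2,"ty": -0.32,"tz": 2.0,"ax": 0,"ay": 0,"az": 0.02,"claw": 6},{"tx": 0,"ty": 0,"tz": 2.5,"ax": 0,"ay": 0,"az": 0,"claw": 6},{"tx": 0,"ty": 0,"tz": 2.5,"ax": 0,"ay": 0,"az": 0,"claw": 6},{"tx": 0,"ty": 0,"tz": 2.5,"ax": 0,"ay": 0,"az": 0,"claw": 6},{"tx": 0,"ty": 0,"tz": 1.6,"ax": 0,"ay": 0,"az": 0,"claw": 6},{"tx": 0,"ty": 0,"tz": 1.0,"ax": 0,"ay": 0,"az": 0,"claw": 6},{"tx": 0,"ty": 0,"tz": 0.9,"ax": 0,"ay": 0,"az": 0,"claw": 6},{"tx": 0,"ty": 0,"tz": 0,"ax": 0,"ay": 0,"az": 0,"claw": 6},{"tx": 0,"ty": 0,"tz": 0,"ax": 0,"ay": 0,"az": 0,"claw": 6}])

```text
time_s: 10.33
tcp_pos: [0.5588, -0.0383, 0.1229]
ee_rot: [[0.931, -0.364, 0.001], [-0.364, -0.931, -0.0], [0.001, 0.0, -1.0]]
wrist_force: [0.6, 0.5, -0.1]
gripper_width: 0.687
gripper_force: 0.0
```

```bash
cat > st.py <<'E'
from h import *
s=sense(); r=np.array(s['ee_rot']); print('t',round(s['time_s'],2),'p',s['tcp_pos'].round(4),'yaw',round(yaw(s),2),'Ft',(r.T@s['wrist_force']).round(1),'Mt',(r.T@s['moment']).round(3),'w',round(s['gripper_width']*87,1),round(s['gripper_force'],1))
E
python3 st.py
```

```text
t 10.33 p [ 0.5588 -0.0383  0.1229] yaw 248.64 Ft [ 0.3 -0.7  0.1] Mt [-0.083 -0.098  0.006] w 59.8 0.0
```

drive_tool(rows=[{"tx": 0,"ty": 0,"tz": 0,"ax": 0,"ay": 0,"az": 0,"claw": 3.8},{"tx": 0,"ty": 0,"tz": 0,"ax": 0,"ay": 0,"az": 0,"claw": 3.8},{"tx": 0,"ty": 0,"tz": 0,"ax": 0,"ay": 0,"az": 0,"claw": 3.8},{"tx": 0,"ty": 0,"tz": 0,"ax": 0,"ay": 0,"az": 0,"claw": 3.8}])

```text
time_s: 10.67
tcp_pos: [0.5587, -0.0382, 0.1233]
ee_rot: [[0.931, -0.364, 0.001], [-0.364, -0.931, 0.0], [0.001, -0.001, -1.0]]
wrist_force: [-0.5, -0.2, -0.8]
gripper_width: 0.484
gripper_force: 0.0
```

```bash
python3 st.py; python3 - <<'E'
from h import *
im,_=capture('wrist'); cv2.imwrite('pics/w3.png',im[100:350,150:490,::-1])
E
```

```text
t 10.67 p [ 0.5587 -0.0382  0.1233] yaw 248.64 Ft [-0.4  0.4  0.8] Mt [-0.148 -0.048  0.018] w 42.1 0.0
```

View pics/w3.png

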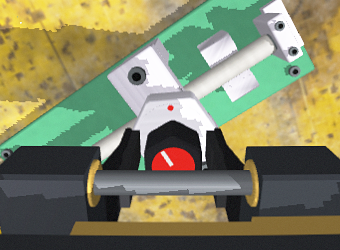

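The crop shows the knob cap at about (170,160) sitting between both fingers, nothing else touched. Closing.

drive_tool(rows=[{"tx": 0,"ty": 0,"tz": 0,"ax": 0,"ay": 0,"az": 0,"claw": 2.5},{"tx": 0,"ty": 0,"tz": 0,"ax": 0,"ay": 0,"az": 0,"claw": 2.5},{"tx": 0,"ty": 0,"tz": 0,"ax": 0,"ay": 0,"az": 0,"claw": 2.5},{"tx": 0,"ty": 0,"tz": 0,"ax": 0,"ay": 0,"az": 0,"claw": 2.5},{"tx": 0,"ty": 0,"tz": 0,"ax": 0,"ay": 0,"az": 0,"claw": 2.5}])

```text
time_s: 11.13
tcp_pos: [0.5584, -0.0383, 0.1227]
ee_rot: [[0.932, -0.364, 0.0], [-0.364, -0.932, -0.0], [0.0, 0.0, -1.0]]
wrist_force: [-0.6, -0.5, 1.4]
gripper_width: 0.366
gripper_force: 29.9
```

```bash
python3 st.py
```

```text
t 11.13 p [ 0.5584 -0.0383  0.1227] yaw 248.67 Ft [-0.4  0.7 -1.4] Mt [-0.168 -0.23  -0.183] w 31.8 29.9
```

drive_tool(rows=[{"tx": 0,"ty": 0,"tz": 0.014,"ax": 0,"ay": 0,"az": 0.05,"claw": 2.5},{"tx": 0,"ty": 0,"tz": 0.014,"ax": 0,"ay": 0,"az": 0.05,"claw": 2.5},{"tx": 0,"ty": 0,"tz": 0.014,"ax": 0,"ay": 0,"az": 0.05,"claw": 2.5},{"tx": 0,"ty": 0,"tz": 0.014,"ax": 0,"ay": 0,"az": 0.05,"claw": 2.5}])

```text
time_s: 11.47
tcp_pos: [0.5583, -0.0383, 0.1222]
ee_rot: [[0.839, -0.543, 0.0], [-0.543, -0.839, -0.0], [0.0, 0.0, -1.0]]
wrist_force: [-0.7, -0.2, 1.2]
gripper_width: 0.368
gripper_force: 30.0
```

```bash
python3 st.py
```

```text
t 11.47 p [ 0.5583 -0.0383  0.1222] yaw 237.09 Ft [-0.5  0.5 -1.2] Mt [-0.208 -0.174 -0.284] w 32.0 30.0
```

drive_tool(rows=[{"tx": 0,"ty": 0,"tz": 0.014,"ax": 0,"ay": 0,"az": 0.05,"claw": 2.5},{"tx": 0,"ty": 0,"tz": 0.014,"ax": 0,"ay": 0,"az": 0.05,"claw": 2.5}])

```text
time_s: 11.63
tcp_pos: [0.5583, -0.0383, 0.1219]
ee_rot: [[0.781, -0.624, 0.0], [-0.624, -0.781, -0.0], [0.0, 0.0, -1.0]]
wrist_force: [-0.4, -0.8, 1.7]
gripper_width: 0.365
gripper_force: 30.0
```

```bash
python3 st.py
```

```text
t 11.63 p [ 0.5583 -0.0383  0.1219] yaw 231.36 Ft [ 0.2  0.9 -1.7] Mt [-0.228 -0.203 -0.303] w 31.8 30.0
```

drive_tool(rows=[{"tx": 0,"ty": 0,"tz": -0.028,"ax": 0,"ay": 0,"az": -0.1,"claw": 2.5},{"tx": 0,"ty": 0,"tz": 0,"ax": 0,"ay": 0,"az": 0,"claw": 2.5},{"tx": 0,"ty": 0,"tz": 0,"ax": 0,"ay": 0,"az": 0,"claw": 2.5}])

```text
time_s: 11.88
tcp_pos: [0.5584, -0.0383, 0.1222]
ee_rot: [[0.84, -0.543, 0.0], [-0.543, -0.84, -0.0], [0.0, 0.0, -1.0]]
wrist_force: [-1.3, -1.1, 1.7]
gripper_width: 0.364
gripper_force: 29.9
```

```bash
python3 st.py
```

```text
t 11.88 p [ 0.5584 -0.0383  0.1222] yaw 237.1 Ft [-0.5  1.6 -1.7] Mt [-0.213 -0.233 -0.202] w 31.6 29.9
```

drive_tool(rows=[{"tx": 0,"ty": 0,"tz": 0.014,"ax": 0,"ay": 0,"az": 0.05,"claw": 2.5},{"tx": 0,"ty": 0,"tz": 0.014,"ax": 0,"ay": 0,"az": 0.05,"claw": 2.5},{"tx": 0,"ty": 0,"tz": 0.014,"ax": 0,"ay": 0,"az": 0.05,"claw": 2.5},{"tx": 0,"ty": 0,"tz": 0.014,"ax": 0,"ay": 0,"az": 0.05,"claw": 2.5}])

```text
time_s: 12.22
tcp_pos: [0.5583, -0.0383, 0.1216]
ee_rot: [[0.714, -0.7, 0.0], [-0.7, -0.714, -0.0], [0.0, 0.0, -1.0]]
wrist_force: [-1.2, -0.2, 1.1]
gripper_width: 0.368
gripper_force: 30.0
```

```bash
python3 st.py
```

```text
t 12.22 p [ 0.5583 -0.0383  0.1216] yaw 225.54 Ft [-0.7  1.  -1.1] Mt [-0.292 -0.16  -0.261] w 32.0 30.0
```

drive_tool(rows=[{"tx": 0,"ty": 0,"tz": 0.014,"ax": 0,"ay": 0,"az": 0.05,"claw": 2.5},{"tx": 0,"ty": 0,"tz": 0.014,"ax": 0,"ay": 0,"az": 0.05,"claw": 2.5},{"tx": 0,"ty": 0,"tz": 0.014,"ax": 0,"ay": 0,"az": 0.05,"claw": 2.5}])

```text
time_s: 12.47
tcp_pos: [0.5584, -0.0383, 0.1212]
ee_rot: [[0.601, -0.799, 0.0], [-0.799, -0.601, -0.0], [0.0, 0.0, -1.0]]
wrist_force: [-0.6, -0.9, 1.5]
gripper_width: 0.363
gripper_force: 30.0
```

```bash
python3 st.py
```

```text
t 12.47 p [ 0.5584 -0.0383  0.1212] yaw 216.94 Ft [ 0.3  1.  -1.5] Mt [-0.265 -0.078 -0.269] w 31.6 30.0
```

drive_tool(rows=[{"tx": 0,"ty": 0,"tz": 0.014,"ax": 0,"ay": 0,"az": 0.05,"claw": 2.5},{"tx": 0,"ty": 0,"tz": 0.014,"ax": 0,"ay": 0,"az": 0.05,"claw": 2.5},{"tx": 0,"ty": 0,"tz": 0.014,"ax": 0,"ay": 0,"az": 0.05,"claw": 2.5}])

```text
time_s: 12.72
tcp_pos: [0.5584, -0.0383, 0.1207]
ee_rot: [[0.475, -0.88, 0.0], [-0.88, -0.475, -0.0], [0.0, 0.0, -1.0]]
wrist_force: [-0.2, -0.2, 0.9]
gripper_width: 0.368
gripper_force: 30.0
```

```bash
python3 st.py
```

```text
t 12.72 p [ 0.5584 -0.0383  0.1207] yaw 208.35 Ft [ 0.1  0.3 -0.9] Mt [-0.334 -0.117 -0.314] w 32.0 30.0
```

```bash
cat > av.py <<'E'
from h import *
M=[]
for i in range(6):
    s=sense(); M.append((np.array(s['ee_rot']).T@s['moment'])[2]); capture('wrist')
s=sense(); print('t',round(s['time_s'],2),'yaw',round(yaw(s),2),'z',s['tcp_pos'][2].round(4),'Mz',np.mean(M).round(3),np.array(M).round(2),'F',s['wrist_force'].round(1))
E
python3 av.py
```

```text
t 13.02 yaw 208.52 z 0.1208 Mz -0.046 [-0.31 -0.19  0.04  0.04  0.08  0.07] F [-1.8  0.1  2.2]
```

drive_tool(rows=[{"tx": 0,"ty": 0,"tz": -0.014,"ax": 0,"ay": 0,"az": -0.05,"claw": 2.5},{"tx": 0,"ty": 0,"tz": -0.014,"ax": 0,"ay": 0,"az": -0.05,"claw": 2.5}])

```text
time_s: 13.18
tcp_pos: [0.5583, -0.0383, 0.121]
ee_rot: [[0.564, -0.826, 0.0], [-0.826, -0.564, 0.0], [-0.0, -0.0, -1.0]]
wrist_force: [-0.8, 0.1, 2.1]
gripper_width: 0.362
gripper_force: 29.7
```

```bash
python3 av.py
```

```text
t 13.48 yaw 214.23 z 0.121 Mz 0.081 [ 0.3   0.18 -0.01  0.02 -0.01  0.02] F [-1.1 -0.1  3. ]
```

drive_tool(rows=[{"tx": 0,"ty": 0,"tz": 0.014,"ax": 0,"ay": 0,"az": 0.05,"claw": 2.5},{"tx": 0,"ty": 0,"tz": 0.014,"ax": 0,"ay": 0,"az": 0.05,"claw": 2.5},{"tx": 0,"ty": 0,"tz": 0.014,"ax": 0,"ay": 0,"az": 0.05,"claw": 2.5},{"tx": 0,"ty": 0,"tz": 0.014,"ax": 0,"ay": 0,"az": 0.05,"claw": 2.5},{"tx": 0,"ty": 0,"tz": 0.014,"ax": 0,"ay": 0,"az": 0.05,"claw": 2.5}])

```text
time_s: 13.9
tcp_pos: [0.5584, -0.0383, 0.1203]
ee_rot: [[0.34, -0.941, 0.0], [-0.941, -0.34, -0.0], [0.0, 0.0, -1.0]]
wrist_force: [-2.0, -0.3, 3.1]
gripper_width: 0.367
gripper_force: 30.0
```

```bash
python3 st.py
```

```text
t 13.9 p [ 0.5584 -0.0383  0.1203] yaw 199.85 Ft [-0.3  2.  -3.1] Mt [-0.473 -0.071 -0.278] w 31.9 30.0
```

drive_tool(rows=[{"tx": 0,"ty": 0,"tz": 0.014,"ax": 0,"ay": 0,"az": 0.05,"claw": 2.5},{"tx": 0,"ty": 0,"tz": 0.014,"ax": 0,"ay": 0,"az": 0.05,"claw": 2.5}])

```text
time_s: 14.07
tcp_pos: [0.5584, -0.0383, 0.12]
ee_rot: [[0.244, -0.97, 0.0], [-0.97, -0.244, -0.0], [0.0, 0.0, -1.0]]
wrist_force: [-1.4, 0.0, 2.4]
gripper_width: 0.365
gripper_force: 30.0
```

```bash
python3 st.py
```

```text
t 14.07 p [ 0.5584 -0.0383  0.12  ] yaw 194.13 Ft [-0.4  1.3 -2.4] Mt [-0.454  0.008 -0.284] w 31.7 30.0
```

drive_tool(rows=[{"tx": 0,"ty": 0,"tz": 0.014,"ax": 0,"ay": 0,"az": 0.05,"claw": 2.5},{"tx": 0,"ty": 0,"tz": 0.014,"ax": 0,"ay": 0,"az": 0.05,"claw": 2.5}])

```text
time_s: 14.23
tcp_pos: [0.5584, -0.0383, 0.1198]
ee_rot: [[0.146, -0.989, 0.0], [-0.989, -0.146, -0.0], [0.0, -0.0, -1.0]]
wrist_force: [-0.6, -0.0, 3.3]
gripper_width: 0.368
gripper_force: 30.0
```

```bash
python3 st.py
```

```text
t 14.23 p [ 0.5584 -0.0383  0.1198] yaw 188.4 Ft [-0.   0.6 -3.3] Mt [-0.435 -0.027 -0.217] w 32.0 30.0
```

drive_tool(rows=[{"tx": 0,"ty": 0,"tz": 0.014,"ax": 0,"ay": 0,"az": 0.05,"claw": 2.5},{"tx": 0,"ty": 0,"tz": 0.014,"ax": 0,"ay": 0,"az": 0.05,"claw": 2.5}])

```text
time_s: 14.4
tcp_pos: [0.5584, -0.0383, 0.1195]
ee_rot: [[0.047, -0.999, 0.0], [-0.999, -0.047, -0.0], [0.0, -0.0, -1.0]]
wrist_force: [-1.6, -1.3, 3.2]
gripper_width: 0.368
gripper_force: 30.0
```

```bash
python3 st.py
```

```text
t 14.4 p [ 0.5584 -0.0383  0.1195] yaw 182.67 Ft [ 1.2  1.6 -3.2] Mt [-0.398  0.018 -0.25 ] w 32.0 30.0
```

drive_tool(rows=[{"tx": 0,"ty": 0,"tz": 0.014,"ax": 0,"ay": 0,"az": 0.05,"claw": 2.5},{"tx": 0,"ty": 0,"tz": 0.014,"ax": 0,"ay": 0,"az": 0.05,"claw": 2.5}])

```text
time_s: 14.57
tcp_pos: [0.5584, -0.0383, 0.1192]
ee_rot: [[-0.053, -0.999, 0.0], [-0.999, 0.053, -0.0], [0.0, -0.0, -1.0]]
wrist_force: [-1.5, -1.0, 3.4]
gripper_width: 0.369
gripper_force: 30.0
```

```bash
python3 st.py
```

```text
t 14.57 p [ 0.5584 -0.0383  0.1192] yaw 176.94 Ft [ 1.   1.4 -3.4] Mt [-0.41   0.066 -0.29 ] w 32.1 30.0
```

drive_tool(rows=[{"tx": 0,"ty": 0,"tz": 0.014,"ax": 0,"ay": 0,"az": 0.05,"claw": 2.5},{"tx": 0,"ty": 0,"tz": 0.014,"ax": 0,"ay": 0,"az": 0.05,"claw": 2.5}])

```text
time_s: 14.73
tcp_pos: [0.5583, -0.0383, 0.1189]
ee_rot: [[-0.153, -0.988, -0.0], [-0.988, 0.153, -0.0], [0.0, -0.0, -1.0]]
wrist_force: [-0.5, -0.6, 2.9]
gripper_width: 0.371
gripper_force: 30.0
```

```bash
python3 st.py
```

```text
t 14.73 p [ 0.5583 -0.0383  0.1189] yaw 171.21 Ft [ 0.7  0.4 -2.9] Mt [-0.382  0.112 -0.276] w 32.3 30.0
```

drive_tool(rows=[{"tx": 0,"ty": 0,"tz": 0.014,"ax": 0,"ay": 0,"az": 0.05,"claw": 2.5},{"tx": 0,"ty": 0,"tz": 0.014,"ax": 0,"ay": 0,"az": 0.05,"claw": 2.5}])

```text
time_s: 14.9
tcp_pos: [0.5584, -0.0383, 0.1187]
ee_rot: [[-0.251, -0.968, 0.0], [-0.968, 0.251, -0.0], [0.0, -0.0, -1.0]]
wrist_force: [-0.2, 0.2, 3.2]
gripper_width: 0.371
gripper_force: 30.0
```

```bash
python3 st.py
```

```text
t 14.9 p [ 0.5584 -0.0383  0.1187] yaw 165.48 Ft [-0.2  0.3 -3.2] Mt [-0.406  0.125 -0.264] w 32.3 30.0
```

drive_tool(rows=[{"tx": 0,"ty": 0,"tz": 0.014,"ax": 0,"ay": 0,"az": 0.05,"claw": 2.5},{"tx": 0,"ty": 0,"tz": 0.014,"ax": 0,"ay": 0,"az": 0.05,"claw": 2.5}])

```text
time_s: 15.07
tcp_pos: [0.5584, -0.0383, 0.1184]
ee_rot: [[-0.346, -0.938, 0.0], [-0.938, 0.346, -0.0], [0.0, -0.0, -1.0]]
wrist_force: [-1.5, -0.2, 3.4]
gripper_width: 0.364
gripper_force: 30.0
```

```bash
python3 st.py
```

```text
t 15.07 p [ 0.5584 -0.0383  0.1184] yaw 159.75 Ft [ 0.7  1.3 -3.4] Mt [-0.368  0.168 -0.27 ] w 31.7 30.0
```

drive_tool(rows=[{"tx": 0,"ty": 0,"tz": -0.014,"ax": 0,"ay": 0,"az": -0.05,"claw": 2.5},{"tx": 0,"ty": 0,"tz": -0.014,"ax": 0,"ay": 0,"az": -0.05,"claw": 2.5}])

```text
time_s: 15.23
tcp_pos: [0.5584, -0.0383, 0.1186]
ee_rot: [[-0.249, -0.969, 0.0], [-0.969, 0.249, 0.0], [-0.0, -0.0, -1.0]]
wrist_force: [-0.7, 0.3, 3.7]
gripper_width: 0.366
gripper_force: 29.7
```

```bash
python3 av.py
```

```text
t 15.53 yaw 165.53 z 0.1187 Mz 0.083 [ 0.32  0.17 -0.03  0.02  0.01  0.02] F [-1.5  0.6  3.5]
```

drive_tool(rows=[{"tx": 0,"ty": 0,"tz": 0.014,"ax": 0,"ay": 0,"az": 0.05,"claw": 2.5},{"tx": 0,"ty": 0,"tz": 0.014,"ax": 0,"ay": 0,"az": 0.05,"claw": 2.5},{"tx": 0,"ty": 0,"tz": 0.014,"ax": 0,"ay": 0,"az": 0.05,"claw": 2.5},{"tx": 0,"ty": 0,"tz": 0.014,"ax": 0,"ay": 0,"az": 0.05,"claw": 2.5}])

```text
time_s: 15.87
tcp_pos: [0.5584, -0.0383, 0.1182]
ee_rot: [[-0.438, -0.899, 0.0], [-0.899, 0.438, -0.0], [0.0, -0.0, -1.0]]
wrist_force: [-1.0, 0.1, 3.9]
gripper_width: 0.366
gripper_force: 30.1
```

```bash
python3 st.py
```

```text
t 15.87 p [ 0.5584 -0.0383  0.1182] yaw 154.02 Ft [ 0.3  0.9 -3.9] Mt [-0.458  0.223 -0.313] w 31.9 30.1
```

drive_tool(rows=[{"tx": 0,"ty": 0,"tz": 0.014,"ax": 0,"ay": 0,"az": 0.05,"claw": 2.5},{"tx": 0,"ty": 0,"tz": 0.014,"ax": 0,"ay": 0,"az": 0.05,"claw": 2.5}])

```text
time_s: 16.03
tcp_pos: [0.5584, -0.0383, 0.1179]
ee_rot: [[-0.525, -0.851, 0.0], [-0.851, 0.525, -0.001], [0.0, -0.0, -1.0]]
wrist_force: [-2.0, 0.8, 4.6]
gripper_width: 0.367
gripper_force: 30.1
```

```bash
python3 st.py
```

```text
t 16.03 p [ 0.5584 -0.0383  0.1179] yaw 148.3 Ft [ 0.4  2.2 -4.6] Mt [-0.437  0.261 -0.376] w 31.9 30.1
```

drive_tool(rows=[{"tx": 0,"ty": 0,"tz": 0.014,"ax": 0,"ay": 0,"az": 0.05,"claw": 2.5},{"tx": 0,"ty": 0,"tz": 0.014,"ax": 0,"ay": 0,"az": 0.05,"claw": 2.5}])

```text
time_s: 16.2
tcp_pos: [0.5584, -0.0383, 0.1177]
ee_rot: [[-0.608, -0.794, 0.0], [-0.794, 0.608, -0.001], [0.0, -0.0, -1.0]]
wrist_force: [-1.5, 0.9, 4.9]
gripper_width: 0.366
gripper_force: 30.1
```

```bash
python3 st.py
```

```text
t 16.2 p [ 0.5584 -0.0383  0.1177] yaw 142.58 Ft [ 0.2  1.7 -4.9] Mt [-0.417  0.291 -0.355] w 31.8 30.1
```

drive_tool(rows=[{"tx": 0,"ty": 0,"tz": -0.014,"ax": 0,"ay": 0,"az": -0.05,"claw": 2.5},{"tx": 0,"ty": 0,"tz": -0.014,"ax": 0,"ay": 0,"az": -0.05,"claw": 2.5}])

```text
time_s: 16.37
tcp_pos: [0.5584, -0.0383, 0.1179]
ee_rot: [[-0.524, -0.852, 0.0], [-0.852, 0.524, 0.0], [-0.0, -0.0, -1.0]]
wrist_force: [-0.8, -0.7, 4.0]
gripper_width: 0.366
gripper_force: 29.7
```

```bash
python3 av.py
```

```text
t 16.67 yaw 148.33 z 0.1179 Mz 0.052 [ 0.32  0.1  -0.03 -0.05 -0.03 -0.01] F [-1.9  0.7  5.5]
```

drive_tool(rows=[{"tx": 0,"ty": 0,"tz": 0.014,"ax": 0,"ay": 0,"az": 0.05,"claw": 2.5},{"tx": 0,"ty": 0,"tz": 0.014,"ax": 0,"ay": 0,"az": 0.05,"claw": 2.5},{"tx": 0,"ty": 0,"tz": 0.014,"ax": 0,"ay": 0,"az": 0.05,"claw": 2.5},{"tx": 0,"ty": 0,"tz": 0.014,"ax": 0,"ay": 0,"az": 0.05,"claw": 2.5}])

```text
time_s: 17.0
tcp_pos: [0.5584, -0.0383, 0.1174]
ee_rot: [[-0.684, -0.729, 0.0], [-0.729, 0.684, -0.001], [0.0, -0.0, -1.0]]
wrist_force: [-1.4, 0.0, 5.6]
gripper_width: 0.364
gripper_force: 30.1
```

```bash
python3 st.py
```

```text
t 17.0 p [ 0.5584 -0.0383  0.1174] yaw 136.83 Ft [ 1.   1.1 -5.6] Mt [-0.47   0.464 -0.402] w 31.7 30.1
```

drive_tool(rows=[{"tx": 0,"ty": 0,"tz": 0.014,"ax": 0,"ay": 0,"az": 0.05,"claw": 2.5},{"tx": 0,"ty": 0,"tz": 0.014,"ax": 0,"ay": 0,"az": 0.05,"claw": 2.5},{"tx": 0,"ty": 0,"tz": 0.014,"ax": 0,"ay": 0,"az": 0.05,"claw": 2.5}])

```text
time_s: 17.25
tcp_pos: [0.5584, -0.0383, 0.1171]
ee_rot: [[-0.785, -0.619, 0.0], [-0.619, 0.785, -0.001], [0.0, -0.001, -1.0]]
wrist_force: [-1.7, -0.0, 6.3]
gripper_width: 0.367
gripper_force: 30.2
```

```bash
python3 st.py
```

```text
t 17.25 p [ 0.5584 -0.0383  0.1171] yaw 128.25 Ft [ 1.4  1.1 -6.3] Mt [-0.398  0.51  -0.413] w 31.9 30.2
```

drive_tool(rows=[{"tx": 0,"ty": 0,"tz": -0.014,"ax": 0,"ay": 0,"az": -0.05,"claw": 2.5},{"tx": 0,"ty": 0,"tz": -0.014,"ax": 0,"ay": 0,"az": -0.05,"claw": 2.5}])

```text
time_s: 17.42
tcp_pos: [0.5584, -0.0383, 0.1173]
ee_rot: [[-0.718, -0.696, 0.0], [-0.696, 0.718, -0.0], [-0.0, -0.0, -1.0]]
wrist_force: [-1.7, 0.8, 5.5]
gripper_width: 0.364
gripper_force: 29.7
```

```bash
python3 av.py
```

```text
t 17.72 yaw 134.02 z 0.1173 Mz 0.065 [ 0.28  0.15 -0.   -0.01  0.02 -0.04] F [-1.7 -1.   5.8]
```

drive_tool(rows=[{"tx": 0,"ty": 0,"tz": 0.014,"ax": 0,"ay": 0,"az": 0.05,"claw": 2.5},{"tx": 0,"ty": 0,"tz": 0.014,"ax": 0,"ay": 0,"az": 0.05,"claw": 2.5},{"tx": 0,"ty": 0,"tz": 0.014,"ax": 0,"ay": 0,"az": 0.05,"claw": 2.5},{"tx": 0,"ty": 0,"tz": 0.014,"ax": 0,"ay": 0,"az": 0.05,"claw": 2.5}])

```text
time_s: 18.05
tcp_pos: [0.5584, -0.0383, 0.1169]
ee_rot: [[-0.843, -0.538, 0.0], [-0.538, 0.843, -0.001], [0.0, -0.001, -1.0]]
wrist_force: [-3.4, 0.0, 6.3]
gripper_width: 0.365
gripper_force: 30.2
```

```bash
python3 st.py; python3 av.py
```

```text
t 18.05 p [ 0.5584 -0.0383  0.1169] yaw 122.53 Ft [ 2.8  1.8 -6.3] Mt [-0.444  0.566 -0.465] w 31.8 30.2
t 18.35 yaw 122.6 z 0.1168 Mz -0.253 [-0.46 -0.33 -0.2  -0.19 -0.19 -0.14] F [-1.6  0.8  6. ]
```

drive_tool(rows=[{"tx": 0,"ty": 0,"tz": 0,"ax": 0,"ay": 0,"az": 0,"claw": 6},{"tx": 0,"ty": 0,"tz": 0,"ax": 0,"ay": 0,"az": 0,"claw": 6},{"tx": 0,"ty": 0,"tz": 0,"ax": 0,"ay": 0,"az": 0,"claw": 6},{"tx": 0,"ty": 0,"tz": 0,"ax": 0,"ay": 0,"az": 0,"claw": 6},{"tx": 0,"ty": 0,"tz": -2,"ax": 0,"ay": 0,"az": 0,"claw": 8.7},{"tx": 0,"ty": 0,"tz": -3,"ax": 0,"ay": 0,"az": 0,"claw": 8.7},{"tx": 0,"ty": 0,"tz": -3,"ax": 0,"ay": 0,"az": 0,"claw": 8.7},{"tx": 0,"ty": 0,"tz": -3,"ax": 0,"ay": 0,"az": 0,"claw": 8.7},{"tx": 0,"ty": 0,"tz": -1,"ax": 0,"ay": 0,"az": 0,"claw": 8.7},{"tx": 0,"ty": 0,"tz": 0,"ax": 0,"ay": 0,"az": 0,"claw": 8.7}])

```text
time_s: 19.18
tcp_pos: [0.56, -0.0381, 0.2396]
ee_rot: [[-0.842, -0.539, 0.007], [-0.539, 0.843, 0.001], [-0.006, -0.003, -1.0]]
wrist_force: [0.3, -0.8, -0.3]
gripper_width: 0.972
gripper_force: 0.0
```

```bash
python3 look.py w4; python3 - <<'E'
from h import *
from scipy.optimize import least_squares
C=np.array([.5584,-.0383])
# nut outline: for nut-top points, radial extent per direction, fit hexagon radius model
allr=[]
for n in ['w1','w2','w4']:
    P=np.load(n+'.npz')['P']; m=(abs(P[...,2]-.112)<.004)&(np.hypot(*(P[...,:2]-C).transpose(2,0,1))<.036)
    q=P[m][:,:2]-C; q=q; r=np.hypot(*q.T); a=np.degrees(np.arctan2(q[:,1],q[:,0]))
    B=[(b+2,np.percentile(r[(a>=b)&(a<b+4)],95)) for b in range(-180,180,4) if ((a>=b)&(a<b+4)).sum()>5]
    B=np.array([x for x in B if x[1]>.024]); 
    f=lambda p:np.array(p[1]/np.cos((np.radians(B[:,0]-p[0])+np.pi/6)%(np.pi/3)-np.pi/6))+p[2]*np.cos(np.radians(B[:,0]))+p[3]*np.sin(np.radians(B[:,0]))-B[:,1]
    best=min((least_squares(f,[a0,.0265,0,0],x_scale=[1,.001,.001,.001],loss='soft_l1',f_scale=.001) for a0 in range(0,60,10)),key=lambda s:s.cost)
    print(n,len(B),best.x[0]%60,best.x[1:],best.cost)
E
```

```text
[ 0.56000256 -0.03806474  0.23960403] 122.59449008537311 [ 12.7  15.   -7.4   0.  -67.3 -70.1] 0.9715200577020171 [ 0.27374277 -0.77667877 -0.30797653] [ 0.03374296  0.00548096 -0.01047719]
cap [ 0.55846984 -0.03746498  0.1437649 ] 439
knob 945 0.14336800679287914 (np.float64(0.09061274497513057), np.float64(6.0), array([0.03031929, 0.03028548, 0.03000797]), array([0.01394016, 0.01467959, 0.01601161, 0.01637913, 0.0156059 ,
       0.01399637]))
nut 1053 0.11196406579475798 (np.float64(0.15528614617999076), np.float64(39.0), array([0.05091808, 0.05205174, 0.05231633]), array([0.02384765, 0.02657174, 0.0272808 , 0.02707042, 0.02548   ,
       0.02503552]))
dot 0 0
rod/stop [-0.1151 -0.1137 -0.1126 -0.1116 -0.1102 -0.1092 -0.1083 -0.1071 -0.1058
 -0.1052 -0.1042 -0.1027 -0.102  -0.1014 -0.101  -0.0999 -0.0985 -0.0975
 -0.0964 -0.0952 -0.0941 -0.0928 -0.0917 -0.0905 -0.0893 -0.0883 -0.0869
 -0.0856 -0.0845 -0.0832 -0.082  -0.0809 -0.08   -0.0788 -0.0774 -0.0763
 -0.075  -0.0738 -0.0728 -0.0715 -0.0704] 0.3067323836588352
above knob [0.19 0.03 4.96]
w1 63 43.008270096626084 [ 2.61556378e-02 -7.96127724e-04  4.23821007e-05] 7.4578200972264495e-06
w2 62 43.62304448016365 [0.02623205 0.00061252 0.00019366] 3.90541694129787e-06
w4 65 43.08032691887209 [ 2.62515064e-02 -6.64312760e-04  8.82063064e-05] 2.821284404589351e-06
```

View pics/w4.png

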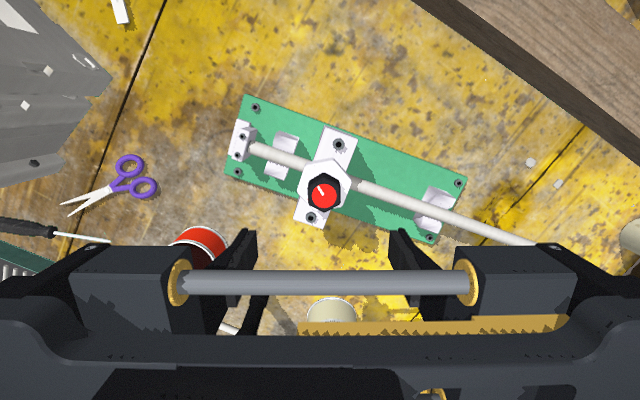

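The wrist view shows the knob at (323,196) clear of the fingers, the rod against the stop near (245,145), and the nut unturned (its normals at 43° as before).

drive_tool(rows=[{"tx": 0,"ty": 0,"tz": 0,"ax": 0,"ay": 0,"az": -0.118,"claw": 7.2},{"tx": 0,"ty": 0,"tz": 0,"ax": 0,"ay": 0,"az": -0.118,"claw": 7.2},{"tx": 0,"ty": 0,"tz": 0,"ax": 0,"ay": 0,"az": -0.118,"claw": 7.2},{"tx": 0,"ty": 0,"tz": 0,"ax": 0,"ay": 0,"az": -0.118,"claw": 7.2},{"tx": 0,"ty": 0,"tz": 0,"ax": 0,"ay": 0,"az": -0.118,"claw": 7.2},{"tx": 0,"ty": 0,"tz": 0,"ax": 0,"ay": 0,"az": -0.118,"claw": 7.2},{"tx": 0,"ty": 0,"tz": 0,"ax": 0,"ay": 0,"az": 0,"claw": 7.2},{"tx": 0,"ty": 0,"tz": 0,"ax": 0,"ay": 0,"az": 0,"claw": 7.2}])

```text
time_s: 19.9
tcp_pos: [0.5575, -0.0383, 0.2344]
ee_rot: [[-0.293, -0.956, -0.004], [-0.956, 0.293, -0.0], [0.001, 0.003, -1.0]]
wrist_force: [0.9, -0.6, -0.3]
gripper_width: 0.83
gripper_force: 0.0
```

```bash
python3 st.py; python3 - <<'E'
from h import *
C=np.array([.5584,-.0383]); s=sense(); print(move(s,[*C,.0985]))
P=np.load('w4.npz')['P']; f=P[...,:2]-C; fx=f@X; fy=f@Y
k=(abs(fy)<.018)&(abs(fx)>.035)&(abs(fx)<.057)&(P[...,2]>.07); print(np.percentile(P[k][:,2],[1,10,50,90,99,100]))
E
```

```text
t 19.9 p [ 0.5575 -0.0383  0.2344] yaw 162.96 Ft [ 0.3 -1.   0.3] Mt [-0.063  0.038 -0.01 ] w 72.2 0.0
[-0.04 -0.14 13.59]
[0.08780308 0.08873994 0.09398381 0.32580628 0.32701939 0.32756925]
```

drive_tool(rows=[{"tx": 0,"ty": -0.05,"tz": 3,"ax": 0,"ay": 0,"az": 0,"claw": 7.2},{"tx": 0,"ty": 0,"tz": 3,"ax": 0,"ay": 0,"az": 0,"claw": 7.2},{"tx": 0,"ty": 0,"tz": 3,"ax": 0,"ay": 0,"az": 0,"claw": 7.2},{"tx": 0,"ty": 0,"tz": 2,"ax": 0,"ay": 0,"az": 0,"claw": 7.2},{"tx": 0,"ty": 0,"tz": 1.0,"ax": 0,"ay": 0,"az": 0,"claw": 7.2},{"tx": 0,"ty": 0,"tz": 0.6,"ax": 0,"ay": 0,"az": 0,"claw": 7.2},{"tx": 0,"ty": 0,"tz": 0.6,"ax": 0,"ay": 0,"az": 0,"claw": 7.2},{"tx": 0,"ty": 0,"tz": 0,"ax": 0,"ay": 0,"az": 0,"claw": 7.2},{"tx": 0,"ty": 0,"tz": 0,"ax": 0,"ay": 0,"az": 0,"claw": 7.2}])

```text
time_s: 20.65
tcp_pos: [0.5595, -0.0383, 0.1052]
ee_rot: [[-0.29, -0.957, 0.002], [-0.957, 0.29, 0.0], [-0.001, -0.002, -1.0]]
wrist_force: [0.0, 0.0, 0.7]
gripper_width: 0.823
gripper_force: 0.0
```

```bash
python3 st.py;  python3 - <<'E'
from h import *
im,_=capture('wrist'); cv2.imwrite('pics/w5.png',im[100:350,150:490,::-1])
E
```

```text
t 20.65 p [ 0.5595 -0.0383  0.1052] yaw 163.14 Ft [-0.   0.  -0.7] Mt [-0.022  0.029 -0.005] w 71.6 0.0
```

View pics/w5.png

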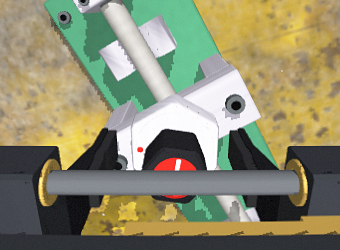

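The crop shows the fingers astride the nut, parallel to its flats, screw head at (235,105) clear of the fingers.

drive_tool(rows=[{"tx": 0,"ty": 0.1,"tz": 0.35,"ax": 0,"ay": 0,"az": 0,"claw": 7},{"tx": 0,"ty": 0,"tz": 0.35,"ax": 0,"ay": 0,"az": 0,"claw": 6},{"tx": 0,"ty": 0,"tz": 0,"ax": 0,"ay": 0,"az": 0,"claw": 5.7},{"tx": 0,"ty": 0,"tz": 0,"ax": 0,"ay": 0,"az": 0,"claw": 5.7}])

```text
time_s: 21.03
tcp_pos: [0.5577, -0.0381, 0.0973]
ee_rot: [[-0.29, -0.957, -0.0], [-0.957, 0.29, -0.0], [0.0, 0.0, -1.0]]
wrist_force: [0.0, 0.9, 0.1]
gripper_width: 0.688
gripper_force: 0.0
```

```bash
python3 st.py
```

```text
t 21.03 p [ 0.5577 -0.0381  0.0973] yaw 163.15 Ft [-0.9  0.2 -0.1] Mt [-0.069 -0.028 -0.01 ] w 59.9 0.0
```

drive_tool(rows=[{"tx": 0,"ty": 0,"tz": 0,"ax": 0,"ay": 0,"az": 0,"claw": 4.6},{"tx": 0,"ty": 0,"tz": 0,"ax": 0,"ay": 0,"az": 0,"claw": 4.6},{"tx": 0,"ty": 0,"tz": 0,"ax": 0,"ay": 0,"az": 0,"claw": 4.6},{"tx": 0,"ty": 0,"tz": 0,"ax": 0,"ay": 0,"az": 0,"claw": 4.6}])

```text
time_s: 21.37
tcp_pos: [0.5583, -0.0382, 0.0976]
ee_rot: [[-0.29, -0.957, 0.001], [-0.957, 0.29, -0.0], [-0.0, -0.001, -1.0]]
wrist_force: [1.4, -0.4, -0.5]
gripper_width: 0.614
gripper_force: 30.0
```

```bash
python3 st.py
```

```text
t 21.37 p [ 0.5583 -0.0382  0.0976] yaw 163.16 Ft [ 0.  -1.4  0.5] Mt [0.352 0.156 0.039] w 53.4 30.0
```

Gripped at 53.4 mm, centred. Turn the nut.

drive_tool(rows=[{"tx": 0,"ty": 0,"tz": 0.014,"ax": 0,"ay": 0,"az": 0.05,"claw": 4.6},{"tx": 0,"ty": 0,"tz": 0.014,"ax": 0,"ay": 0,"az": 0.05,"claw": 4.6},{"tx": 0,"ty": 0,"tz": 0.014,"ax": 0,"ay": 0,"az": 0.05,"claw": 4.6},{"tx": 0,"ty": 0,"tz": 0.014,"ax": 0,"ay": 0,"az": 0.05,"claw": 4.6}])

```text
time_s: 21.7
tcp_pos: [0.5583, -0.0382, 0.097]
ee_rot: [[-0.475, -0.88, 0.001], [-0.88, 0.475, -0.0], [-0.0, -0.001, -1.0]]
wrist_force: [0.5, -0.1, -1.2]
gripper_width: 0.616
gripper_force: 30.0
```

```bash
python3 st.py
```

```text
t 21.7 p [ 0.5583 -0.0382  0.097 ] yaw 151.61 Ft [-0.2 -0.5  1.2] Mt [ 0.311  0.033 -0.205] w 53.6 30.0
```

drive_tool(rows=[{"tx": 0,"ty": 0,"tz": 0.014,"ax": 0,"ay": 0,"az": 0.05,"claw": 4.6},{"tx": 0,"ty": 0,"tz": 0.014,"ax": 0,"ay": 0,"az": 0.05,"claw": 4.6},{"tx": 0,"ty": 0,"tz": 0.014,"ax": 0,"ay": 0,"az": 0.05,"claw": 4.6}])

```text
time_s: 21.95
tcp_pos: [0.5583, -0.0382, 0.0966]
ee_rot: [[-0.602, -0.799, 0.001], [-0.799, 0.602, -0.0], [-0.0, -0.001, -1.0]]
wrist_force: [0.6, -2.1, 0.1]
gripper_width: 0.617
gripper_force: 30.0
```

```bash
python3 st.py
```

```text
t 21.95 p [ 0.5583 -0.0382  0.0966] yaw 143.02 Ft [ 1.3 -1.8 -0.1] Mt [ 0.381  0.037 -0.174] w 53.7 30.0
```

drive_tool(rows=[{"tx": 0,"ty": 0,"tz": 0.014,"ax": 0,"ay": 0,"az": 0.05,"claw": 4.6},{"tx": 0,"ty": 0,"tz": 0.014,"ax": 0,"ay": 0,"az": 0.05,"claw": 4.6}])

```text
time_s: 22.12
tcp_pos: [0.5584, -0.0382, 0.0964]
ee_rot: [[-0.678, -0.735, 0.001], [-0.735, 0.678, -0.0], [-0.001, -0.001, -1.0]]
wrist_force: [1.6, -1.1, 0.1]
gripper_width: 0.615
gripper_force: 30.0
```

```bash
python3 st.py
```

```text
t 22.12 p [ 0.5584 -0.0382  0.0964] yaw 137.29 Ft [-0.3 -1.9 -0.1] Mt [ 0.405 -0.039 -0.124] w 53.5 30.0
```

drive_tool(rows=[{"tx": 0,"ty": 0,"tz": 0.014,"ax": 0,"ay": 0,"az": 0.05,"claw": 4.6},{"tx": 0,"ty": 0,"tz": 0.014,"ax": 0,"ay": 0,"az": 0.05,"claw": 4.6}])

```text
time_s: 22.28
tcp_pos: [0.5583, -0.0382, 0.0961]
ee_rot: [[-0.748, -0.663, 0.001], [-0.663, 0.748, -0.0], [-0.001, -0.001, -1.0]]
wrist_force: [0.4, -1.4, 0.3]
gripper_width: 0.619
gripper_force: 30.0
```

```bash
python3 st.py
```

```text
t 22.28 p [ 0.5583 -0.0382  0.0961] yaw 131.56 Ft [ 0.6 -1.4 -0.3] Mt [ 0.454 -0.089 -0.245] w 53.9 30.0
```

drive_tool(rows=[{"tx": 0,"ty": 0,"tz": 0.014,"ax": 0,"ay": 0,"az": 0.05,"claw": 4.6},{"tx": 0,"ty": 0,"tz": 0.014,"ax": 0,"ay": 0,"az": 0.05,"claw": 4.6}])

```text
time_s: 22.45
tcp_pos: [0.5584, -0.0382, 0.0959]
ee_rot: [[-0.811, -0.586, 0.001], [-0.586, 0.811, -0.0], [-0.001, -0.001, -1.0]]
wrist_force: [1.3, -0.7, -0.6]
gripper_width: 0.614
gripper_force: 30.0
```

```bash
python3 st.py
```

```text
t 22.45 p [ 0.5584 -0.0382  0.0959] yaw 125.84 Ft [-0.6 -1.3  0.6] Mt [ 0.382 -0.129 -0.234] w 53.5 30.0
```

drive_tool(rows=[{"tx": 0,"ty": 0,"tz": 0.014,"ax": 0,"ay": 0,"az": 0.05,"claw": 4.6},{"tx": 0,"ty": 0,"tz": 0.014,"ax": 0,"ay": 0,"az": 0.05,"claw": 4.6}])

```text
time_s: 22.62
tcp_pos: [0.5584, -0.0382, 0.0957]
ee_rot: [[-0.865, -0.502, 0.001], [-0.502, 0.865, -0.0], [-0.001, -0.001, -1.0]]
wrist_force: [1.1, -0.6, -0.2]
gripper_width: 0.615
gripper_force: 30.0
```

```bash
python3 st.py
```

```text
t 22.62 p [ 0.5584 -0.0382  0.0957] yaw 120.14 Ft [-0.6 -1.1  0.2] Mt [ 0.363 -0.043 -0.359] w 53.5 30.0
```

drive_tool(rows=[{"tx": 0,"ty": 0,"tz": 0.01,"ax": 0,"ay": 0,"az": 0.05,"claw": 4.6},{"tx": 0,"ty": 0,"tz": 0.01,"ax": 0,"ay": 0,"az": 0.05,"claw": 4.6}])

```text
time_s: 22.78
tcp_pos: [0.5583, -0.0382, 0.0955]
ee_rot: [[-0.91, -0.414, 0.001], [-0.414, 0.91, -0.001], [-0.001, -0.001, -1.0]]
wrist_force: [1.8, -0.5, 0.5]
gripper_width: 0.619
gripper_force: 30.1
```

```bash
python3 st.py
```

```text
t 22.78 p [ 0.5583 -0.0382  0.0955] yaw 114.45 Ft [-1.4 -1.2 -0.5] Mt [ 0.346 -0.091 -0.528] w 53.8 30.1
```

drive_tool(rows=[{"tx": 0,"ty": 0,"tz": 0.01,"ax": 0,"ay": 0,"az": 0.05,"claw": 4.6},{"tx": 0,"ty": 0,"tz": 0.01,"ax": 0,"ay": 0,"az": 0.05,"claw": 4.6}])

```text
time_s: 22.95
tcp_pos: [0.5584, -0.0382, 0.0953]
ee_rot: [[-0.947, -0.322, 0.001], [-0.322, 0.947, -0.001], [-0.001, -0.001, -1.0]]
wrist_force: [1.2, -1.2, 0.4]
gripper_width: 0.616
gripper_force: 30.1
```

```bash
python3 st.py
```

```text
t 22.95 p [ 0.5584 -0.0382  0.0953] yaw 108.76 Ft [-0.8 -1.5 -0.4] Mt [ 0.346 -0.186 -0.704] w 53.6 30.1
```

drive_tool(rows=[{"tx": 0,"ty": 0,"tz": 0.01,"ax": 0,"ay": 0,"az": 0.05,"claw": 4.6},{"tx": 0,"ty": 0,"tz": 0.01,"ax": 0,"ay": 0,"az": 0.05,"claw": 4.6},{"tx": 0,"ty": 0,"tz": 0.0,"ax": 0,"ay": 0,"az": 0.04,"claw": 4.6}])

```text
time_s: 23.2
tcp_pos: [0.5584, -0.0382, 0.0951]
ee_rot: [[-0.982, -0.187, 0.001], [-0.187, 0.982, -0.001], [-0.001, -0.001, -1.0]]
wrist_force: [0.5, -2.0, -0.1]
gripper_width: 0.62
gripper_force: 30.1
```

```bash
python3 st.py; python3 av.py
```

```text
t 23.2 p [ 0.5584 -0.0382  0.0951] yaw 100.78 Ft [-0.2 -2.   0.2] Mt [ 0.413 -0.235 -0.811] w 53.9 30.1
t 23.5 yaw 100.72 z 0.0951 Mz -0.086 [-0.81 -0.03  0.05  0.09  0.09  0.09] F [ 1.3 -2.4  1.2]
```

drive_tool(rows=[{"tx": 0,"ty": 0,"tz": 0,"ax": 0,"ay": 0,"az": 0,"claw": 7.2},{"tx": 0,"ty": 0,"tz": 0,"ax": 0,"ay": 0,"az": 0,"claw": 7.2},{"tx": 0,"ty": 0,"tz": 0,"ax": 0,"ay": 0,"az": 0,"claw": 7.2},{"tx": 0,"ty": 0,"tz": -1,"ax": 0,"ay": 0,"az": 0,"claw": 7.2},{"tx": 0,"ty": 0,"tz": -3,"ax": 0,"ay": 0,"az": 0,"claw": 7.2},{"tx": 0,"ty": 0,"tz": -3,"ax": 0,"ay": 0,"az": 0,"claw": 7.2},{"tx": 0,"ty": 0,"tz": -3,"ax": 0,"ay": 0,"az": 0,"claw": 7.2},{"tx": 0,"ty": 0,"tz": -3,"ax": 0,"ay": 0,"az": 0,"claw": 7.2},{"tx": 0,"ty": 0,"tz": -1.4,"ax": 0,"ay": 0,"az": 0,"claw": 7.2},{"tx": 0,"ty": 0,"tz": 0,"ax": 0,"ay": 0,"az": 0,"claw": 7.2}])

```text
time_s: 24.33
tcp_pos: [0.5598, -0.038, 0.244]
ee_rot: [[-0.982, -0.186, 0.009], [-0.186, 0.982, 0.001], [-0.009, -0.001, -1.0]]
wrist_force: [-0.3, 0.1, -0.5]
gripper_width: 0.828
gripper_force: 0.0
```

```bash
python3 look.py w6
```

```text
[ 0.55977978 -0.03797862  0.24396326] 100.74734159550708 [ 12.7  14.7  -7.1   0.1 -67.7 -92. ] 0.8276239641036773 [-0.33936029  0.10994878 -0.50865921] [ 0.01155653 -0.04181876  0.03670546]
cap [ 0.55850202 -0.03745461  0.14372669] 423
knob 911 0.14338091224135444 (np.float64(0.09062185425593593), np.float64(8.0), array([0.03022612, 0.03024695, 0.03014879]), array([0.01376254, 0.01512388, 0.01643735, 0.01646358, 0.01512307,
       0.01371143]))
nut 989 0.10921834447390658 (np.float64(0.15420748015298383), np.float64(14.0), array([0.04598068, 0.05393205, 0.05429475]), array([0.01788221, 0.02691462, 0.02863647, 0.02809847, 0.02701743,
       0.02565828]))
dot 4 [ 0.00413959 -0.02033047  0.10931877]
rod/stop [-0.1149 -0.1129 -0.1117 -0.1108 -0.1097 -0.1083 -0.1072 -0.1057 -0.1041
 -0.1033 -0.1022 -0.1015 -0.1011 -0.1003 -0.0988 -0.097  -0.096  -0.0944
 -0.0931 -0.0913 -0.0898 -0.0885 -0.0875 -0.0863 -0.0849 -0.0836 -0.0824
 -0.0808 -0.0796 -0.0787 -0.0769 -0.0757 -0.0744 -0.0732 -0.0718 -0.0705] 0.34090235042042366
above knob [ 0.18 -0.05  5.39]
```

View pics/w6.png

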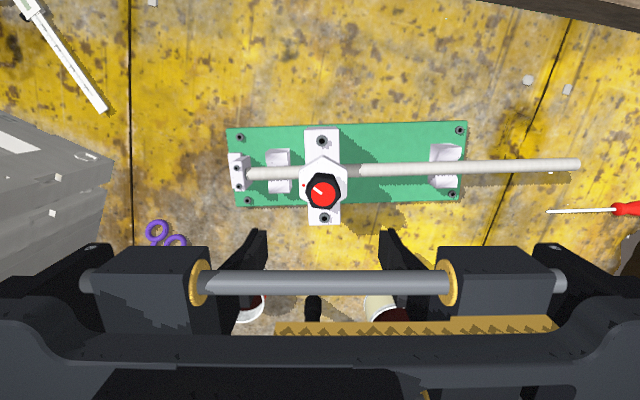

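The picture shows the rod home at the stop (245,172), the knob at (322,192) at the same height and angle as before, the nut turned about 64° and 2.8 mm lower, and the gripper clear.

```bash
python3 -c "
from station import finish_job; print(finish_job())"
```

```text
the job is handed in; nothing more can be done
None
```

I handed the job in at about 24 s of the 72 s limit: the rod is home against the stop, nipped at about 60 N (judged from wrist torque). The lock nut is hand-tight on its washer at roughly 60–100 N, also judged from torque, and the knob and the other things on the bench were left as they were.

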